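# Clamp the tube blocks on the shaker to the first click

## Task

Load the shaker: stand every loose tube block upright on the platform between the jaw and the fence, side by side with their long faces against each other and the fence, then swing the torque lever clockwise until its clutch clicks once and stop there, because turning on overtightens it. Then lift the hold-down arm off its pin, turn it end for end and put it back down in its saddle on the pin with the rubber pad over the clamped blocks. Leave the things standing round about alone.

Things in the scene. Friction and masses are not known exactly. Their poses are not given: they have to be found in the camera images.
- shaker: low white bench shaker, fixed. Origin under its middle on the desk. Aluminium platform 165 mm (x) by 345 mm (y, -150 to +195), top at z = 45 mm. Along its y axis, all at x = 0: lever hub at y = -100, sliding jaw, fence at y = 75 to 85, saddle at y = 150. Jaw and fence are 52 mm long in x and stand 22 mm above the platform; fingers pass beside their ends.
- fence (a point): middle of the foot of the fence's clamping face, at platform height (shaker frame 0, 75, 45 mm); the blocks go on the -y side of it, long faces parallel to the shaker's x, centred on x = 0
- jaw: sliding clamp jaw; its origin is the middle of the foot of its clamping face, which looks to the shaker's +y, towards the fence. Open it stands at y = -41 mm in the shaker frame (116 mm from the fence); the lever drives it towards the fence, 35 mm for each radian of the spindle, and its plate gives up to 9 mm on springs (1 N/mm) once it meets the blocks.
- spindle (a joint): turn of the clamp spindle in rad, 0 = jaw fully open (a stop), grows clockwise seen from above (tightening), to 1.7. It drives the jaw and stays where it is left (friction 0.25 N m, 3 N at the knob); it stalls when the jaw has closed on the blocks. At the start 0 to 0.12.
- lever (a joint): slip of the clutch between lever and spindle, rad: 0 = home; lever and spindle turn together until the jaw has closed. Then it grows against about 0.5 N m (7 N at the knob), trips at 0.3 (the click: resistance falls away) and has its next seat at 0.6. Turned further it trips again at 0.9: overtightened. Turned back, the jaw opens first; at the open stop the clutch trips back to 0.
- lever_grip (a point): middle of the upright round black knob on the lever's end: 18 mm thick, 38 mm clear above the steel lever; the point is 101 mm above the desk, 20 mm below the knob's top. It runs on a 75 mm circle about the hub. At spindle + lever = 0 the lever points 15 degrees to the -y side of the shaker's +x; it turns clockwise by spindle + lever, over the -y side.
- hub (a point): point on the upright axis of the torque lever, at the shaker's (0, -100, 75) mm
- pin (a point): foot of the upright pivot pin on the floor of the saddle, 85 mm above the desk at the shaker's (0, 150) mm. The pin is 10 mm thick and 26 mm tall with a tapered tip. Saddle cheeks 8 mm high and 30 mm apart stand on its +x and -x sides, so that the seated arm lies along the shaker's y and cannot swing.
- clamp_arm: loose hold-down arm, steel bar 180 x 26 x 12 mm, 0.2 kg. Origin in the middle of its pin hole (15 mm wide) at its underside; x points along the bar to the pad end (at +120 mm), the grip end is at -60 mm; z up. At first it sits on the pin with the pad end away from the fence; it is wanted on the pin with the pad end over the blocks. It balances about 5 to 10 mm from the hole, on the pad side.
- bar_hole (a point): middle of the arm's pin hole at its underside; seated, it coincides with pin
- bar_pad (a point): on the arm's axis above the rubber pad, 105 mm from the hole; the pad (30 x 34 mm) reaches 2.5 mm below the bar and hangs 1.5 mm above the blocks when the arm is seated
- bar_grip (a point): in the black grip block on the other end of the arm, 45 mm from the hole: 30 mm along the bar, 26 mm wide, reaching from the bar's underside to 25 mm above it; the point is 18 mm above the underside
- block_0: tube block: plain aluminium block with a row of four tube wells in its top, 66 mm (x) by 24 mm (y) by 36 mm tall, 0.15 kg; origin in the middle of its underside. Best gripped on its 66 mm length, across the small end faces, so that nothing is between the long faces. Three or four blocks are present.
- block_1: tube block: plain aluminium block with a row of four tube wells in its top, 66 mm (x) by 24 mm (y) by 36 mm tall, 0.15 kg; origin in the middle of its underside. Best gripped on its 66 mm length, across the small end faces, so that nothing is between the long faces. Three or four blocks are present.
- block_2: tube block: plain aluminium block with a row of four tube wells in its top, 66 mm (x) by 24 mm (y) by 36 mm tall, 0.15 kg; origin in the middle of its underside. Best gripped on its 66 mm length, across the small end faces, so that nothing is between the long faces. Three or four blocks are present.
- block_3: tube block: plain aluminium block with a row of four tube wells in its top, 66 mm (x) by 24 mm (y) by 36 mm tall, 0.15 kg; origin in the middle of its underside. Best gripped on its 66 mm length, across the small end faces, so that nothing is between the long faces. Three or four blocks are present.
- mug: blue and white mug, 92 mm tall, standing to the right beyond the blocks, a bystander; leave it alone
- timer: small grey lab timer, 60 x 66 x 19 mm, a bystander; leave it alone
- petri: closed petri dish, 60 mm across, 15 mm tall, a bystander; leave it alone
There are look-alikes about, which are no part of the job. What is shaped like the block_1 but green is not meant.

How it is judged:
On the way, in this order (a step that is already met when the one before it is completed fails the run):
1. all the blocks stand on the platform between jaw and fence, square to them (x of block_0 in the frame of shaker between -0.012 and 0.012 m and y of block_0 in the frame of shaker between -0.025 and 0.075 m and z of block_0 in the frame of shaker between 0.041 and 0.05 m and angle between each of block_0, block_1, block_2, block_3's own z axis and vertical below 0.1 rad and angle between the x axis of each of block_0, block_1, block_2, block_3 and the x axis of shaker, either way round below 0.12 rad and x of block_1 in the frame of shaker between -0.012 and 0.012 m and y of block_1 in the frame of shaker between -0.025 and 0.075 m and z of block_1 in the frame of shaker between 0.041 and 0.05 m and x of block_2 in the frame of shaker between -0.012 and 0.012 m and y of block_2 in the frame of shaker between -0.025 and 0.075 m and z of block_2 in the frame of shaker between 0.041 and 0.05 m and x of block_3 in the frame of shaker between -0.012 and 0.012 m and y of block_3 in the frame of shaker between -0.025 and 0.075 m and z of block_3 in the frame of shaker between 0.041 and 0.05 m), for 0.2 s.
2. the clutch has clicked once with the jaw closed on the blocks (all of step 1 and value of joint lever between 0.35 and 0.85 rad and contact force between jaw and anything else above 1 N), for 0.2 s.
3. the hold-down arm has been lifted off its pin (height (world z) of bar_hole above 0.11 m), for 0.1 s.
At the end, for the whole second after the job is handed in: every block upright between jaw and fence, within 12 mm of the middle and 0.12 rad of square, gripped by the jaw; clutch in its first seat (0.35 to 0.85 rad); arm level in its saddle, hole within 6 mm of the pin and at most 4 mm above the floor, pad over the blocks (all of step 2 and horizontal distance between bar_hole and pin below 0.006 m and z of bar_hole in the frame of pin below 0.004 m and angle between clamp_arm's own z axis and vertical below 0.08 rad and y of bar_pad in the frame of shaker below 0.07 m); the robot touches nothing.
It fails at once if the clamp is overtightened: the lever is turned on to a second click (value of joint lever above 0.9 rad).
It fails at once if a bystander is disturbed (distance of any of mug, timer, petri from where it was at the start of the episode above 0.03 m).
Of block_0, block_1, block_2, block_3 only 3 to 4 are there at a start; the rules pass over those that are not, and their reading is None.
At some moment in a run one of block_0, block_1, block_2, block_3 may be knocked a few centimetres aside while the robot is not near it.
Once in a run the grip may slacken for a moment while it holds something.
It also fails if it takes over 210 s, if anything falls off the work surface, if the arm or the gripper's body presses on something with over 40 N, if the wrist force passes 120 N, or if a joint passes its speed limit or range.

## Robot

A 6-joint arm with a two-finger parallel gripper is mounted at the origin on a cart in front of the work surface, level with it; the furniture and walls round the work are solid. World frame = base frame: x ahead of the robot, y to its left, z up, the work surface at z = 0. Lengths are in m, angles in rad, forces in N, time in s.
With the tool pointing down it reaches from about 0.35 to 0.875 m from the base axis. Payload 4.2 kg.
Tool frame: the origin (TCP) lies between the finger pads; the fingertips stand ahead of it and the grasp point (between the pads) is the TCP (env.tips_ahead is the z of the fingertips in the tool frame, in m); z points along the fingers, y is the line along which they close (so a half turn about z gives the same grasp; the last joint's range is limited). The gripper opens to 87 mm and grips with 3 to 60 N. Pads are 19 mm wide; open, the fingers measure 117 mm over their backs; the gripper's body (75 mm by 190 mm) begins 51 mm behind the grasp point.
Start: joints at [-1.01, 0.385, 0.008, 0, -1.194, -0.259], TCP at [0.186, -0.597, 0.242] pointing down, gripper open.
Joint ranges: [-3.14, 3.14], [-1.21, 2.06], [-1.07, 1.41], [-3.16, 2.05], [-2.99, -0.16], [-3.1, 3.1]. Speed limits (rad/s): [2.79, 2.79, 3.14, 3.14, 3.14, 3.14].

## Interface

Orientations are given as a unit quaternion [x, y, z, w].
In Python, from plant import telemetry, snapshot, job, env gives the robot as it stands. The module is installed in compiled form; this text tells all that it offers.
- The arm moves only by the tool jog_arm, never from a script. Its argument "motion" is a list of rows, each a list of 5 numbers: the opening, from 0 (shut) to 1 (fully open), then the shift along the tool's x, y, z in cm, then the turn about the tool's z in degrees. In form: [[gripper, dx, dy, dz, twist], ...]. A call has exactly 8 rows; each row is the pose to reach, as a shift and turn from the pose commanded when the call began, along the tool's axes at that moment; what a row does not reach only later rows make up. A row lasts 1/8 s, in which the tool goes at most 62.5 mm and 10.7 degrees, less where a joint would pass 70% of its speed; a pose out of reach is approached as far as the arm can. A call with a gripper value outside its range is refused whole. The fingers move at their own pace and stop on an object; "grip_force" is the grip in N (left out, the last holds). Time passes only in rows, so rows that repeat a pose let the fingers close, or fill a call up. It gives the time, the measured TCP pose, the force, the opening and the grip force at its end, in the units of the state.
- telemetry.observe(): the state, without advancing time (a new reading comes with each control period).
- snapshot(name): name is "side" or "top" or "wrist"; returns a dict with "color" (420x560x3 uint8, blue, green, red), "K" (3x3 intrinsics, pixels), "R" (3x3) and "t" (3): a world point X has camera coordinates R X + t. Camera axes: x right, y down, z forward; pixel columns grow to the right and rows downward; lengths in m; the calibration is good to about 2 mm. A picture is of the moment at which its call begins. There is no depth.
- job.job_done(): hands the job in; it is judged then, once.
The state is a dict: "time_s": time; "joint_pos": joint angles; "joint_velocities": joint speeds; "joint_efforts": joint torques, N m; "tool_pos": TCP position; "eef_rot": TCP orientation; "wrist_force": force on the tool from outside, world axes, zero at the start; "moment": the same for the moment, N m; "finger_gap": finger opening in m; "finger_force": force on a finger pad.
Only numpy, scipy, OpenCV 4.12 (cv2) and the standard library are available. Lean on these libraries where they do the work, as an engineer would, in place of code of your own. Each camera call takes 0.05 s, during which the arm holds its last target. There are 200 camera calls.

## Working session

There is one attempt and no reset: what is moved stays moved. The work goes in short steps, Python scripts to look and compute and a tool call to move; the robot and the scene stay as the last step left them, time stands still between calls to the robot, and variables do not carry over. Pictures are saved under pics/ and viewed, at most 15 in all, crops included, and the job is handed in when it is done.

Besides the shell and the picture viewer there is one more tool, called in YAML: its name, and indented under it one key for each argument. jog_arm: Moves the arm, as the interface text tells. Its arguments: {"type":"object","properties":{"motion":{"type":"array"},"grip_force":{"type":"number"}},"required":["motion"]}

```bash
mkdir -p pics
python3 - <<'E'
from plant import telemetry, snapshot, job, env
import cv2
s=telemetry.observe(); print(s); print(env.tips_ahead)
for n in("top","side"):
    d=snapshot(n); cv2.imwrite(f"pics/{n}0.png",d["color"]); print(n,d["K"],d["R"],d["t"])
E
```

```text
{'time_s': 0.0, 'joint_pos': array([-1.01038997e+00,  3.85567029e-01,  6.65580836e-03, -5.03405359e-04,
       -1.19400328e+00, -2.58628950e-01]), 'joint_velocities': array([-1.46146125e-03,  8.25694768e-05,  1.36563316e-03,  4.49036378e-04,
       -4.37240515e-04, -2.84488638e-04]), 'joint_efforts': array([-1.70986350e-03, -3.90666211e+01,  1.87406176e+01,  4.21982691e+00,
        1.10756583e-02, -2.08424112e-04]), 'tool_pos': array([ 0.18563802, -0.59621816,  0.24046432]), 'eef_rot': array([-1.50224902e-01,  9.88651254e-01,  1.06466191e-03, -2.07089383e-04]), 'wrist_force': array([ 0.31652972,  0.17418583, -0.54050139]), 'moment': array([-0.02708151, -0.0489295 ,  0.03373912]), 'finger_force': 0.0, 'finger_gap': 0.08693092136199278}
0.019
top [[522.53169411   0.         291.02319824]
 [  0.         522.53169411 205.79220343]
 [  0.           0.           1.        ]] [[ 0.02713062 -0.99959968 -0.00802586]
 [-0.98796062 -0.02558968 -0.15257451]
 [ 0.15230806  0.01206868 -0.98825938]] [0.02154483 0.53256929 1.62588354]
side [[546.44803338   0.         277.35015856]
 [  0.         546.44803338 211.34530046]
 [  0.           0.           1.        ]] [[ 0.99962567 -0.02622925 -0.00778063]
 [-0.01684682 -0.36604448 -0.93044485]
 [ 0.02155681  0.93022764 -0.36634934]] [-0.51565155  0.08152919  1.44034796]
```

View pics/top0.png

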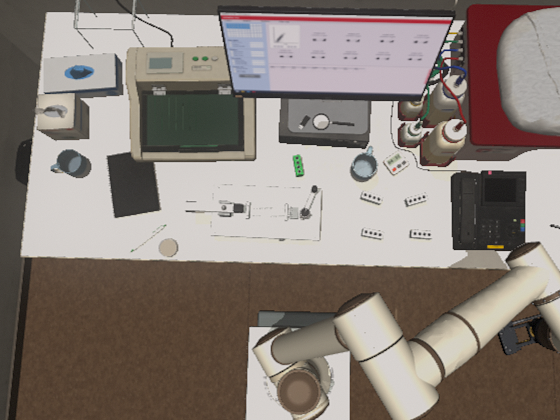

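View pics/side0.png

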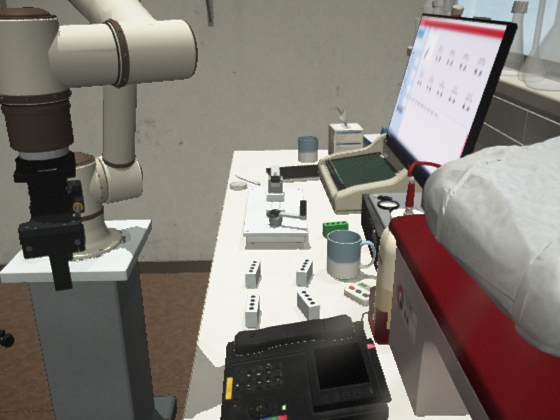

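The top view shows four white blocks near (372,198), (416,200), (372,234) and (420,234). The green look-alike is at (298,165), the mug at (364,166), the timer at (396,162) and the petri dish at (168,247). The shaker runs from x 210 to 322, with its lever on the right and the arm on the left. The white blocks with four wells fit the description. The green one is excluded by its colour. I'll confirm this in an enlarged crop.

```bash
cat > h.py <<'E'
from plant import telemetry, snapshot, job, env
import cv2, numpy as np
from scipy.spatial.transform import Rotation as Ro
def ray(d,u,v,z):
    r=d["R"].T@np.linalg.inv(d["K"])@np.array([u,v,1.]); c=-d["R"].T@d["t"]
    return c+r*(z-c[2])/r[2]
def proj(d,X):
    p=d["K"]@(d["R"]@np.asarray(X,float)+d["t"]); return p[:2]/p[2]
E
python3 - <<'E'
from h import *
d=snapshot("top"); im=d["color"]
c=cv2.resize(im[150:260,180:440],None,fx=3,fy=3,interpolation=cv2.INTER_CUBIC); cv2.imwrite("pics/c1.png",c)
g=cv2.cvtColor(im,cv2.COLOR_BGR2GRAY)
for u,v in((372,198),(416,200),(372,234),(420,234)):
    sub=(g[v-14:v+14,u-18:u+18]<110).astype(np.uint8)
    n,l,st,ce=cv2.connectedComponentsWithStats(sub)
    w=[ray(d,c[0]+u-18,c[1]+v-14,.036)[:2].round(4) for c,s in zip(ce[1:],st[1:]) if s[4]>2]
    w=np.array(w); m=w.mean(0); vv=np.linalg.svd(w-m)[2][0]; print(len(w),m,np.degrees(np.arctan2(vv[1],vv[0])),np.linalg.norm(np.ptp(w,axis=0)))
for n,u,v in(("LL",210,238),("LR",319,241),("UR",321,187),("UL",213,184)): print(n,ray(d,u,v,.045))
E
```

```text
5 [ 0.5666  -0.21958] 76.03572853614592 0.0482270670889284
5 [ 0.56322 -0.35894] 110.51327531143787 0.05940521862597598
4 [ 0.451875 -0.224975] -101.01465151116518 0.045089355728375635
5 [ 0.45314 -0.3728 ] -88.57683642586466 0.05870442913443583
LL [0.42175063 0.28845367 0.045     ]
LR [ 0.42136259 -0.05547712  0.045     ]
UR [ 0.59446397 -0.05858833  0.045     ]
UL [0.5953904 0.2876437 0.045    ]
```

View pics/c1.png

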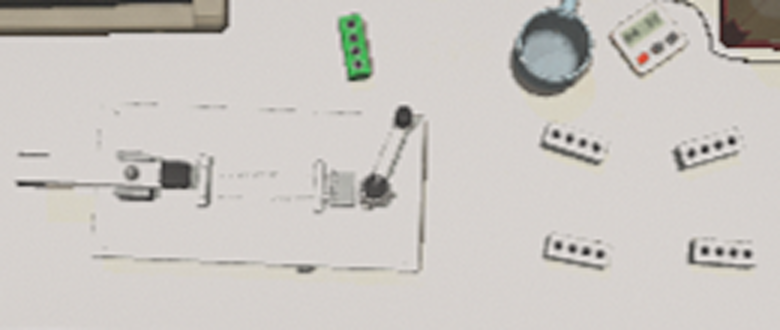

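The crop confirms four white/aluminium blocks with four wells each and the separate green one. In full-frame pixels the hub is at about (305,212), the pin at (224,208) and the knob at (314,189). I'll move above the blocks for a wrist view.

jog_arm:
  motion:
    - [1,-5,2.5,-1,2]
    - [1,-10,5,-2,4]
    - [1,-15,7.5,-3,7]
    - [1,-20,10,-4,9]
    - [1,-25,12.5,-5,11]
    - [1,-30,15,-6,13]
    - [1,-35,17.5,-7,15]
    - [1,-40,19.7,-8,17]

```text
time_s: 1.15
tool_pos: [0.5101, -0.2881, 0.3218]
eef_rot: [-0.002, 1.0, 0.0, -0.0]
wrist_force: [0.2, -1.1, -0.6]
finger_gap: 0.0873
finger_force: 0.0
```

Run:
```python
from h import *
s=telemetry.observe(); print(s["tool_pos"],s["eef_rot"],s["time_s"])
d=snapshot("wrist"); cv2.imwrite("pics/w1.png",d["color"]); print(d["K"],d["R"],d["t"],-d["R"].T@d["t"])
t=snapshot("top"); a=ray(t,305,212.3,.085); b=ray(t,223.7,207.7,.111); print("hub",a,"pin",b,"yaw",np.degrees(np.arctan2(b[1]-a[1],b[0]-a[0]))-90, np.linalg.norm((b-a)[:2]))
k=ray(t,180+403/3,150+117/3,.121); print("knob",k)
```

```text
[ 0.51009126 -0.28808509  0.32180449] [-2.14276563e-03  9.99997695e-01  9.24961285e-05 -9.99740969e-05] 1.15
[[303.63113905   0.         280.28460926]
 [  0.         303.63113905 210.3344935 ]
 [  0.           0.           1.        ]] [[-5.09108419e-03  9.99986664e-01  8.67982095e-04]
 [ 9.55568853e-01  4.60912089e-03  2.94731952e-01]
 [ 2.94724021e-01  2.32992184e-03 -9.55579574e-01]] [ 0.29099564 -0.54600839  0.31907707] [ 0.42919041 -0.28921856  0.46557706]
hub [ 0.50575133 -0.00871973  0.085     ] pin [0.509792   0.24030478 0.111     ] yaw -0.9295997111150598 0.24905728747500802
knob [ 0.57310074 -0.03496302  0.121     ]
```

View pics/w1.png

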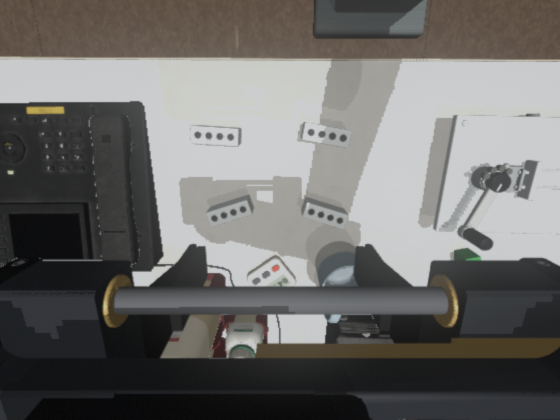

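The wrist view shows the blocks at about (215,136), (327,134), (230,211) and (326,214), with the shaker's hub end at the right around (490,178). Next I'll measure the block poses precisely.

```bash
cat >> h.py <<'E'
import itertools
def wells(d,zt=.036,box=None,thr=75):
    """rows of 4 dark dots -> list of (centre xy, angle deg, span m, pixel)"""
    g=cv2.cvtColor(d["color"],cv2.COLOR_BGR2GRAY); g=cv2.resize(g,None,fx=3,fy=3,interpolation=cv2.INTER_CUBIC)
    bh=cv2.morphologyEx(g,cv2.MORPH_BLACKHAT,cv2.getStructuringElement(cv2.MORPH_ELLIPSE,(51,51)))
    n,l,st,ce=cv2.connectedComponentsWithStats((bh>thr).astype(np.uint8))
    P=[]
    for s,c in zip(st[1:],ce[1:]):
        if 60<s[4]<3000 and max(s[2],s[3])<2.2*min(s[2],s[3]):
            px=(c-1)/3; P.append((*ray(d,*px,zt)[:2],*px))
    P=np.array(P); out=[]
    for i,j in itertools.combinations(range(len(P)),2):
        L=np.linalg.norm(P[i,:2]-P[j,:2])
        if .038<L<.056:
            t=P[[i]]+(P[[j]]-P[[i]])*np.array([[1/3],[2/3]])
            D=np.linalg.norm(P[None,:,:2]-t[:,None,:2],axis=2)
            if (D.min(1)<.0035).all():
                q=P[[i,j,*D.argmin(1)]]; v=q[1,:2]-q[0,:2]
                out.append((q[:,:2].mean(0).round(4),round(float(np.degrees(np.arctan2(v[1],v[0]))%180),1),round(float(L),4),q[:,2:].mean(0).round(0)))
    return out
def plan(p,ang,z):
    """shift to world p with tool y along ang (deg), from measured pose"""
    s=telemetry.observe(); R=Ro.from_quat(s["eef_rot"]).as_matrix()
    d=R.T@(np.array([*p,z])-s["tool_pos"]); a=np.degrees(np.arctan2(R[1,1],R[0,1]))
    tw=(a-ang+90)%180-90
    print("cm",(d*100).round(2),"twist",round(tw,1),"(alt",round(tw-180*np.sign(tw),1),") q6",s["joint_pos"][5].round(2))
E
python3 - <<'E'
from h import *
for n in("wrist","top"):
    d=snapshot(n)
    for o in wells(d,thr=60): print(n,o)
E
```

```text
wrist (array([ 0.4526, -0.2249]), 80.5, 0.0452, array([326., 133.]))
wrist (array([ 0.4545, -0.3803]), 86.5, 0.0451, array([213., 133.]))
wrist (array([ 0.5669, -0.3656]), 108.0, 0.045, array([227., 211.]))
wrist (array([ 0.5698, -0.2212]), 72.9, 0.045, array([324., 214.]))
top (array([ 0.4541, -0.3802]), 87.1, 0.0444, array([422., 234.]))
```

Run:
```python
from h import *
t=snapshot("top"); print("mug",ray(t,364,168,.092),"timer",ray(t,396,162,.02))
plan((.4526,-.2249),80.5,.13); plan((.4526,-.2249),80.5,.023)
```

```text
mug [ 0.64920066 -0.18951924  0.092     ] timer [ 0.68865298 -0.30306029  0.02      ]
cm [ 5.56  6.49 19.1 ] twist 9.8 (alt -170.2 ) q6 -1.32
cm [ 5.55  6.48 29.8 ] twist 9.8 (alt -170.2 ) q6 -1.32
```

jog_arm:
  motion:
    - [1,1,1,2,1]
    - [1,2,2.5,5,3]
    - [1,3.5,4,8,5]
    - [1,4.5,5.5,11,7]
    - [1,5.5,6.5,14,9]
    - [1,5.6,6.5,17,9.8]
    - [1,5.6,6.5,19.1,9.8]
    - [1,5.6,6.5,19.1,9.8]

```text
time_s: 2.4
tool_pos: [0.4507, -0.2257, 0.1291]
eef_rot: [0.084, 0.996, 0.0, -0.002]
wrist_force: [-0.0, 0.0, -0.0]
finger_gap: 0.0869
finger_force: 0.0
```

Run:
```python
from h import *
for o in wells(snapshot("wrist"),thr=60): print(o)
plan((.4526,-.2249),80.5,.023)
```

```text
(array([ 0.4528, -0.2252]), 80.3, 0.0451, array([282., 222.]))
(array([ 0.4545, -0.3808]), 86.1, 0.0451, array([102., 253.]))
(array([ 0.5698, -0.2214]), 75.0, 0.0452, array([306., 338.]))
cm [-0.07  0.11 10.74] twist -0.1 (alt 179.9 ) q6 -1.6
```

jog_arm:
  motion:
    - [1,-0.1,0.1,4,0]
    - [1,-0.1,0.1,8,0]
    - [1,-0.1,0.1,10,0]
    - [1,-0.1,0.1,10.7,0]
    - [1,-0.1,0.1,10.7,0]
    - [0.6,-0.1,0.1,10.7,0]
    - [0.6,-0.1,0.1,10.7,0]
    - [0.6,-0.1,0.1,10.7,0]
  grip_force: 30

```text
time_s: 3.45
tool_pos: [0.4543, -0.2243, 0.0242]
eef_rot: [0.083, 0.997, -0.0, 0.001]
wrist_force: [-0.1, 0.5, 2.1]
finger_gap: 0.0656
finger_force: 30.0
```

Run:
```python
from h import *
s=telemetry.observe(); print(s["finger_gap"],s["finger_force"],s["tool_pos"])
th=np.radians(-.93); c,S=np.cos(th),np.sin(th)
o=np.array([.50575,-.00872])+100e-3*np.array([-S,c]); print(o)
plan(o+np.array([-S,c])*.02,-.93,.25)
```

```text
0.06562229683278567 30.00026465859264 [ 0.45434872 -0.22430058  0.02418955]
[0.50737308 0.09126683]
cm [  0.24  33.97 -22.59] twist 81.4 (alt -98.6 ) q6 -1.6
```

jog_arm:
  motion:
    - [0.6,0,0,-5,-6]
    - [0.6,0,1,-11,-16]
    - [0.6,0,5,-15,-26]
    - [0.6,0,10,-18,-36]
    - [0.6,0.1,16,-20,-46]
    - [0.6,0.1,22,-22,-56]
    - [0.6,0.2,28,-22.6,-66]
    - [0.6,0.2,33.5,-22.6,-76]

```text
time_s: 4.45
tool_pos: [0.5071, 0.1088, 0.2503]
eef_rot: [-0.551, 0.835, 0.0, 0.001]
wrist_force: [1.5, -0.4, -2.7]
finger_gap: 0.0656
finger_force: 30.0
```

Run:
```python
from h import *
s=telemetry.observe(); print(s["finger_gap"],s["finger_force"],s["tool_pos"])
plan(np.array([.5075,.09])+np.array([.001,.02]),-.93,.25)
d=snapshot("wrist"); cv2.imwrite("pics/w2.png",d["color"])
```

```text
0.06564505747331519 29.99419968109578 [0.50712678 0.10876937 0.25031637]
cm [-0.17 -0.08  0.03] twist -22.2 (alt 157.8 ) q6 -0.93
```

View pics/w2.png

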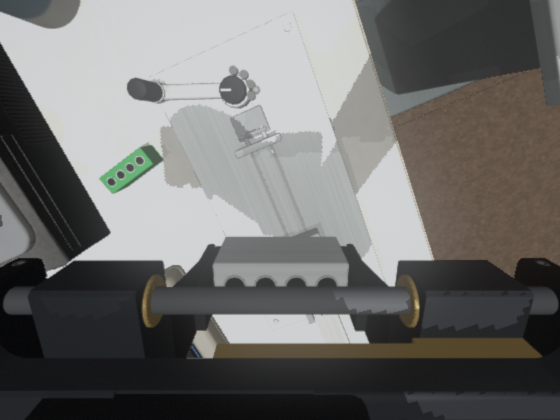

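The wrist view shows the block in the grip, the hub at (237,90), the knob at (145,90) and the jaw at (257,145). The block hides the fence. I'll finish the twist and back off in -y to see it.

jog_arm:
  motion:
    - [0.6,2,-1,0,-6]
    - [0.6,4,-2,0,-14]
    - [0.6,6,-2.5,0,-20]
    - [0.6,7.4,-3.1,0,-22.2]
    - [0.6,7.4,-3.1,0,-22.2]
    - [0.6,7.4,-3.1,0,-22.2]
    - [0.6,7.4,-3.1,0,-22.2]
    - [0.6,7.4,-3.1,0,-22.2]

```text
time_s: 5.5
tool_pos: [0.5063, 0.0267, 0.2495]
eef_rot: [-0.699, 0.715, 0.0, -0.0]
wrist_force: [0.6, 0.1, -1.5]
finger_gap: 0.0656
finger_force: 30.0
```

Run:
```python
from h import *
s=telemetry.observe(); print(s["finger_gap"],s["tool_pos"],s["eef_rot"])
d=snapshot("wrist"); cv2.imwrite("pics/w3.png",cv2.resize(d["color"][:300,100:500],None,fx=2,fy=2,interpolation=cv2.INTER_CUBIC)); np.savez("w3.npz",**d)
```

```text
0.06560274818907962 [0.50626602 0.02673546 0.24948091] [-6.99166054e-01  7.14959318e-01  4.86337287e-05 -3.12763274e-05]
```

View pics/w3.png

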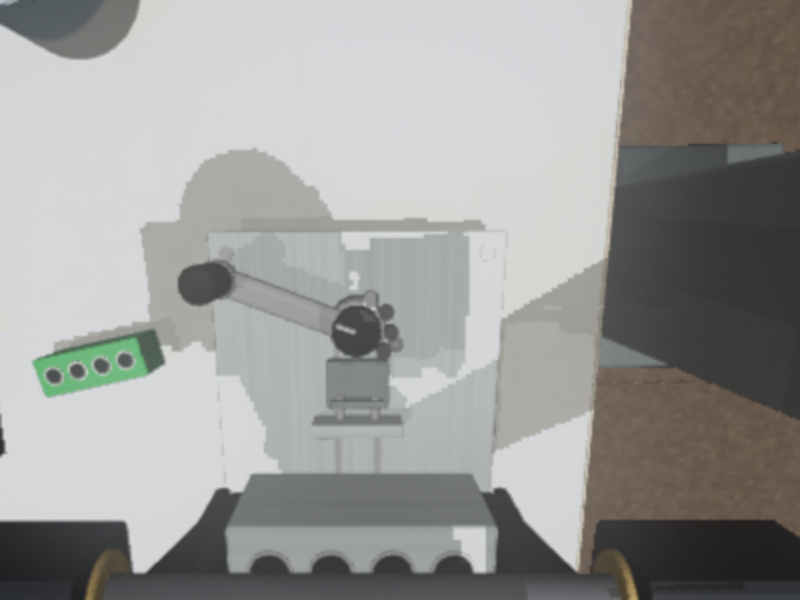

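Corners of the platform's -y edge are at crop (208,231) and (507,231), i.e. full-frame (204,115.5) and (353.5,115.5). The hub cap is at crop (356,330) and the jaw top spans crop x 312 to 403 at row 425. I'll use these to fix the shaker pose.

Run:
```python
from h import *
d=dict(np.load("w3.npz"))
def P(u,v,z): return ray(d,100+u/2-.25,v/2-.25,z)[:2].round(4)
A,B=P(208,231,.045),P(507,231,.045); print("corners",A,B,np.linalg.norm(A-B),"yaw",np.degrees(np.arctan2(A[1]-B[1],A[0]-B[0])))
print("edges",P(225,480,.045),P(493,480,.045))
print("jaw top",P(311,418,.067),P(404,418,.067),P(311,437,.067),P(404,437,.067))
print("hub",P(356,330,.085), "knob top",P(202,284,.121))
for yaw in(-.93,-.5,-1.3):
    th=np.radians(yaw); R=np.array([[np.cos(th),-np.sin(th)],[np.sin(th),np.cos(th)]])
    print(yaw,"origin from corners",(A+B)/2-R@[0,-.15])
```

```text
corners [ 0.5886 -0.0584] [ 0.425  -0.0549] 0.16363743459245506 yaw -1.2255784994372643
edges [0.5922 0.0886] [0.4264 0.0921]
jaw top [0.5351 0.0431] [0.4829 0.0442] [0.5356 0.0543] [0.4829 0.0554]
hub [ 0.5084 -0.0085] knob top [ 0.575  -0.0355]
-0.93 origin from corners [0.50923463 0.09333024]
-0.5 origin from corners [0.50810898 0.09334429]
-1.3 origin from corners [0.5102031  0.09331139]
```

```bash
cat >> h.py <<'E'
YAW=-1.05; _t=np.radians(YAW); RS=np.array([[np.cos(_t),-np.sin(_t)],[np.sin(_t),np.cos(_t)]]); OS=np.array([.509,.0925])
def sh(x,y): return OS+RS@np.array([x,y])   # shaker mm->world
E
python3 - <<'E'
from h import *
p=sh(0,.059); print(p); plan(p,YAW,.12); plan(p,YAW,.071)
E
```

```text
[0.51008117 0.15149009]
cm [-12.49  -0.1   12.95] twist -0.2 (alt 179.8 ) q6 -0.4
cm [-12.49  -0.1   17.85] twist -0.2 (alt 179.8 ) q6 -0.4
```

jog_arm:
  motion:
    - [0.6,-4,0,1,0]
    - [0.6,-8,0,4,0]
    - [0.6,-11,-0.1,8,0]
    - [0.6,-12.5,-0.1,12,0]
    - [0.6,-12.5,-0.1,15,0]
    - [0.6,-12.5,-0.1,16.5,0]
    - [0.6,-12.5,-0.1,17.5,0]
    - [0.6,-12.5,-0.1,17.5,0]

```text
time_s: 6.55
tool_pos: [0.5103, 0.1511, 0.0747]
eef_rot: [-0.699, 0.715, -0.0, 0.0]
wrist_force: [0.0, 0.6, -0.9]
finger_gap: 0.0657
finger_force: 30.0
```

Run:
```python
from h import *
s=telemetry.observe(); print(s["finger_gap"],s["tool_pos"],s["wrist_force"])
d=snapshot("wrist"); np.savez("w4.npz",**d)
d2=snapshot("side"); 
a=cv2.resize(d["color"][:300,100:500],(560,420)); 
b=cv2.resize(d2["color"][160:260,230:330],(420,420),interpolation=cv2.INTER_CUBIC)
cv2.imwrite("pics/w4.png",cv2.resize(np.hstack([a,b]),(800,343)))
```

```text
0.06569235238292186 [0.51033954 0.15114426 0.07466493] [ 0.04946522  0.6410055  -0.91960643]
```

View pics/w4.png

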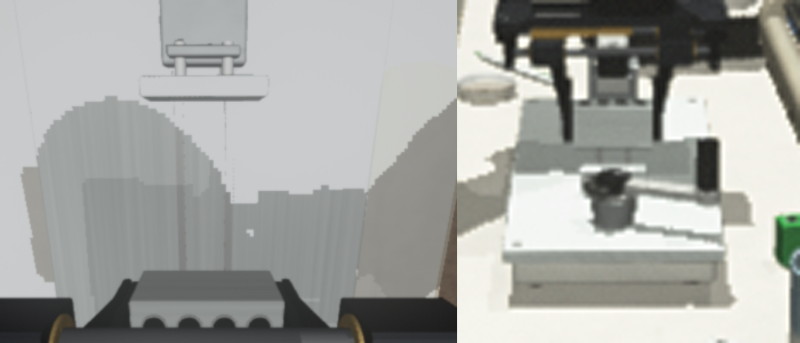

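The block hangs between jaw and fence, square to the jaw, whose top is at about (205,87) in the picture. I'll lower it a little and push gently toward the fence.

jog_arm:
  motion:
    - [0.6,0,0,0.3,0]
    - [0.6,0,0,0.4,0]
    - [0.6,-0.1,0,0.4,0]
    - [0.6,-0.2,0,0.4,0]
    - [0.6,-0.3,0,0.4,0]
    - [0.6,-0.4,0,0.4,0]
    - [0.6,-0.4,0,0.4,0]
    - [0.6,-0.4,0,0.4,0]

```text
time_s: 7.65
tool_pos: [0.5102, 0.1552, 0.0705]
eef_rot: [-0.699, 0.715, -0.0, -0.0]
wrist_force: [-0.7, -0.4, -1.6]
finger_gap: 0.0657
finger_force: 30.0
```

jog_arm:
  motion:
    - [0.6,-0.1,0,0,0]
    - [0.6,-0.1,0,0,0]
    - [0.6,-0.2,0,0,0]
    - [0.6,-0.2,0,0,0]
    - [0.6,-0.3,0,0,0]
    - [0.6,-0.3,0,0,0]
    - [0.6,-0.4,0,0,0]
    - [0.6,-0.4,0,0,0]

```text
time_s: 8.65
tool_pos: [0.5102, 0.1585, 0.0705]
eef_rot: [-0.699, 0.715, -0.0, -0.001]
wrist_force: [1.4, -3.9, -1.0]
finger_gap: 0.0652
finger_force: 30.0
```

Contact with the fence at about 4 N, so its face is at y ≈ 0.169. Lower and release.

jog_arm:
  motion:
    - [0.6,0.1,0,0.1,0]
    - [0.6,0.1,0,0.15,0]
    - [1,0.1,0,0.15,0]
    - [1,0.1,0,0.15,0]
    - [1,0.1,0,0.15,0]
    - [1,0.1,0,-4,0]
    - [1,0.1,0,-10,0]
    - [1,0.1,0,-16,0]

```text
time_s: 9.65
tool_pos: [0.51, 0.1581, 0.2323]
eef_rot: [-0.699, 0.715, 0.0, -0.0]
wrist_force: [0.8, 0.8, -0.5]
finger_gap: 0.0868
finger_force: 0.0
```

Run:
```python
from h import *
for o in wells(snapshot("top"),thr=40): print(o)
for o in wells(snapshot("wrist"),zt=.081,thr=40): print("wrist",o)
plan((.5698,-.2213),74,.25)
plan((.5698,-.2213),74,.13)
```

```text
(array([ 0.5695, -0.1965]), 73.3, 0.0445, array([364., 196.]))
(array([ 0.5664, -0.3659]), 109.0, 0.0454, array([417., 199.]))
(array([ 0.4541, -0.3802]), 87.1, 0.0445, array([422., 234.]))
wrist (array([0.6492, 0.0254]), 11.2, 0.0394, array([133.,  59.]))
wrist (array([0.5104, 0.156 ]), 178.7, 0.0451, array([287., 195.]))
cm [37.99 -6.41 -1.34] twist -75.2 (alt 104.8 ) q6 -0.63
cm [38.07 -6.24 10.66] twist -75.2 (alt 104.8 ) q6 -0.63
```

The first block stands at (0.5104, 0.156), angle -1.3°. One loose block was knocked and is now at (0.5695, -0.1965), close to the mug. I'll grip that one high so the gripper's body clears the mug's rim.

jog_arm:
  motion:
    - [1,3,0,-1,10]
    - [1,8,-1,-1.5,20]
    - [1,13,-2,-1.5,30]
    - [1,18,-3,-1.5,40]
    - [1,23,-4,-1.5,50]
    - [1,28,-5,-1.5,60]
    - [1,33,-6,-1.5,70]
    - [1,35.6,-6.3,-1.5,80]

```text
time_s: 10.75
tool_pos: [0.5651, -0.2014, 0.2445]
eef_rot: [-0.072, 0.997, 0.0, -0.0]
wrist_force: [0.2, -0.2, -0.8]
finger_gap: 0.087
finger_force: 0.0
```

Run:
```python
from h import *
for o in wells(snapshot("wrist"),thr=50): print(o)
plan((.5695,-.197),73.5,.13)
```

```text
(array([ 0.4544, -0.3806]), 86.7, 0.0451, array([128.,  63.]))
(array([ 0.5667, -0.3659]), 108.4, 0.0452, array([141., 170.]))
(array([ 0.5696, -0.1964]), 73.6, 0.045, array([284., 192.]))
cm [-0.54  0.55 11.44] twist 24.4 (alt -155.6 ) q6 -1.36
```

jog_arm:
  motion:
    - [1,-0.2,0.2,2,9]
    - [1,-0.4,0.4,4,18]
    - [1,-0.5,0.6,6,24.5]
    - [1,-0.5,0.6,9,24.5]
    - [1,-0.5,0.6,12,24.5]
    - [1,-0.5,0.6,13,24.5]
    - [1,-0.5,0.6,13,24.5]
    - [1,-0.5,0.6,13,24.5]

```text
time_s: 11.8
tool_pos: [0.5701, -0.1925, 0.1169]
eef_rot: [0.137, 0.991, -0.0, 0.001]
wrist_force: [-0.4, -0.3, 0.1]
finger_gap: 0.0871
finger_force: 0.0
```

Run:
```python
from h import *
for o in wells(snapshot("wrist"),thr=50): print(o)
plan((.5696,-.1964),73.5,.044)
```

```text
(array([ 0.5689, -0.1964]), 74.1, 0.0453, array([276., 224.]))
cm [-0.05 -0.39  7.29] twist 0.7 (alt -179.3 ) q6 -1.79
```

jog_arm:
  motion:
    - [1,0,-0.4,3,0.6]
    - [1,0,-0.4,5.5,0.6]
    - [1,0,-0.4,6.6,0.6]
    - [1,0,-0.4,7.1,0.6]
    - [1,0,-0.4,7.1,0.6]
    - [0.6,0,-0.4,7.1,0.6]
    - [0.6,0,-0.4,7.1,0.6]
    - [0.6,0,-0.4,7.1,0.6]
  grip_force: 40

```text
time_s: 12.85
tool_pos: [0.5683, -0.1962, 0.045]
eef_rot: [0.143, 0.99, 0.0, 0.0]
wrist_force: [0.4, 0.0, -0.4]
finger_gap: 0.0655
finger_force: 40.0
```

Run:
```python
from h import *
plan(sh(0,.0),YAW,.25)
```

```text
cm [ 13.83  26.03 -20.5 ] twist 74.6 (alt -105.4 ) q6 -1.79
```

jog_arm:
  motion:
    - [0.6,0,0,-5,0]
    - [0.6,0,0,-11,-10]
    - [0.6,2,4,-15,-20]
    - [0.6,4,8,-18,-30]
    - [0.6,6.5,13,-20,-40]
    - [0.6,9,17.5,-20.5,-50]
    - [0.6,11.5,22,-20.5,-60]
    - [0.6,13.8,26,-20.5,-70]

```text
time_s: 13.85
tool_pos: [0.5081, 0.0937, 0.2495]
eef_rot: [-0.454, 0.891, 0.0, -0.0]
wrist_force: [1.5, 0.0, -2.3]
finger_gap: 0.0651
finger_force: 40.0
```

Run:
```python
from h import *
print(telemetry.observe()["finger_force"])
plan(sh(0.001,.035),YAW,.15)
for o in wells(snapshot("top"),thr=50): print(o)
```

```text
39.98354494571686
cm [-2.88  1.78  9.95] twist -35.0 (alt 145.0 ) q6 -1.13
(array([ 0.5663, -0.3659]), 108.9, 0.0454, array([417., 199.]))
(array([ 0.4541, -0.3803]), 87.4, 0.0444, array([422., 234.]))
```

jog_arm:
  motion:
    - [0.6,-0.5,0.5,1,-9]
    - [0.6,-1.5,1,3,-18]
    - [0.6,-2.5,1.5,5,-27]
    - [0.6,-2.9,1.8,8,-35]
    - [0.6,-2.9,1.8,11,-35]
    - [0.6,-2.9,1.8,13,-35]
    - [0.6,-2.9,1.8,14,-35]
    - [0.6,-2.9,1.8,14,-35]

```text
time_s: 14.9
tool_pos: [0.5116, 0.1259, 0.1091]
eef_rot: [-0.698, 0.716, 0.0, -0.001]
wrist_force: [-0.3, 0.1, -2.0]
finger_gap: 0.0654
finger_force: 40.0
```

Run:
```python
from h import *
s=telemetry.observe();print(s["tool_pos"],s["wrist_force"],Ro.from_quat(s["eef_rot"]).as_euler("xyz",degrees=True))
plan(sh(0.001,.035),YAW,.092)
```

```text
[0.51162498 0.12594422 0.10914976] [-0.25185455  0.1354339  -1.97756084] [ 1.79937735e+02 -4.19751588e-02 -9.14134564e+01]
cm [-0.15  0.1   1.71] twist -0.4 (alt 179.6 ) q6 -0.57
```

jog_arm:
  motion:
    - [0.6,0,0.1,1,0]
    - [0.6,0,0.1,1.6,0]
    - [0.6,0,0.1,1.75,0]
    - [0.6,-0.1,0.1,1.75,0]
    - [0.6,-0.2,0.1,1.75,0]
    - [0.6,-0.3,0.1,1.75,0]
    - [0.6,-0.4,0.1,1.75,0]
    - [0.6,-0.4,0.1,1.75,0]

```text
time_s: 15.9
tool_pos: [0.511, 0.1303, 0.0921]
eef_rot: [-0.698, 0.716, -0.0, 0.0]
wrist_force: [-0.1, 0.2, -1.6]
finger_gap: 0.0654
finger_force: 40.0
```

jog_arm:
  motion:
    - [0.6,-0.1,0,0.05,0]
    - [0.6,-0.1,0,0.05,0]
    - [0.6,-0.2,0,0.05,0]
    - [0.6,-0.2,0,0.05,0]
    - [0.6,-0.2,0,0.05,0]
    - [0.6,-0.2,0,0.05,0]
    - [0.6,-0.2,0,0.05,0]
    - [0.6,-0.2,0,0.05,0]

```text
time_s: 16.9
tool_pos: [0.5108, 0.1318, 0.0915]
eef_rot: [-0.698, 0.716, -0.0, -0.0]
wrist_force: [-0.5, -5.3, 0.1]
finger_gap: 0.0652
finger_force: 40.0
```

Contact with the first block at 5 N. Release.

jog_arm:
  motion:
    - [0.6,0.05,0,0.1,0]
    - [0.6,0.05,0,0.15,0]
    - [1,0.05,0,0.15,0]
    - [1,0.05,0,0.15,0]
    - [1,0.05,0,0.15,0]
    - [1,0.05,0,-4,0]
    - [1,0.05,0,-10,0]
    - [1,0.05,0,-16,0]

```text
time_s: 17.9
tool_pos: [0.5109, 0.1319, 0.2533]
eef_rot: [-0.698, 0.716, 0.0, 0.0]
wrist_force: [1.3, 1.7, -0.3]
finger_gap: 0.0873
finger_force: 0.0
```

Run:
```python
from h import *
for o in wells(snapshot("top"),thr=40): print(o)
for o in wells(snapshot("wrist"),zt=.081,thr=40): print("wrist",o)
plan((.5664,-.366),108.5,.25)
```

```text
(array([ 0.5664, -0.3659]), 108.9, 0.0454, array([417., 199.]))
(array([ 0.4542, -0.3803]), 87.0, 0.0445, array([422., 234.]))
wrist (array([0.6503, 0.0219]), 11.3, 0.0397, array([147.,  88.]))
wrist (array([0.5112, 0.1318]), 178.4, 0.0451, array([287., 192.]))
wrist (array([0.5103, 0.1559]), 178.6, 0.0452, array([288., 213.]))
cm [49.81 -6.31  0.7 ] twist 70.2 (alt -109.8 ) q6 -0.58
```

jog_arm:
  motion:
    - [1,4,0,0,9]
    - [1,9,-1,0,18]
    - [1,15,-2,0,27]
    - [1,21,-3,0,36]
    - [1,27,-3.5,0,45]
    - [1,33,-4,0,54]
    - [1,39,-5,0,63]
    - [1,45,-6,0,70]

```text
time_s: 19.0
tool_pos: [0.5603, -0.3215, 0.2514]
eef_rot: [-0.16, 0.987, -0.0, 0.001]
wrist_force: [1.9, 0.5, 0.3]
finger_gap: 0.0869
finger_force: 0.0
```

Run:
```python
from h import *
t=snapshot("top"); print([ray(t,*p,.06).round(3) for p in((452,172),(454,250))])
for o in wells(snapshot("wrist"),thr=50): print(o)
plan((.5666,-.3659),108.5,.12)
```

```text
[array([ 0.651, -0.473,  0.06 ]), array([ 0.403, -0.474,  0.06 ])]
(array([ 0.4543, -0.3802]), 86.7, 0.0451, array([266.,  82.]))
(array([ 0.5666, -0.3654]), 108.1, 0.045, array([250., 182.]))
cm [ 0.64 -4.12 12.98] twist -0.3 (alt 179.7 ) q6 -0.98
```

jog_arm:
  motion:
    - [1,0.3,-1.5,3,0]
    - [1,0.6,-3.5,6,0]
    - [1,0.7,-4.1,9,0]
    - [1,0.7,-4.1,12,0]
    - [1,0.7,-4.1,14,0]
    - [1,0.7,-4.1,14.5,0]
    - [1,0.7,-4.1,14.5,0]
    - [1,0.7,-4.1,14.5,0]

```text
time_s: 20.1
tool_pos: [0.5671, -0.3609, 0.1079]
eef_rot: [-0.162, 0.987, -0.001, 0.001]
wrist_force: [-0.1, -0.3, 0.0]
finger_gap: 0.0868
finger_force: 0.0
```

Run:
```python
from h import *
for o in wells(snapshot("wrist"),thr=50): print(o)
plan((.5666,-.3656),108.5,.042)
```

```text
(array([ 0.4539, -0.3802]), 86.7, 0.0452, array([309.,  64.]))
(array([ 0.5666, -0.3654]), 108.1, 0.0453, array([276., 226.]))
cm [ 0.21 -0.42  6.59] twist 0.1 (alt -179.9 ) q6 -0.92
```

jog_arm:
  motion:
    - [1,0.2,-0.4,3,0]
    - [1,0.2,-0.4,5.5,0]
    - [1,0.2,-0.4,6.6,0]
    - [1,0.2,-0.4,6.6,0]
    - [1,0.2,-0.4,6.6,0]
    - [0.6,0.2,-0.4,6.6,0]
    - [0.6,0.2,-0.4,6.6,0]
    - [0.6,0.2,-0.4,6.6,0]

```text
time_s: 21.15
tool_pos: [0.5658, -0.3652, 0.0409]
eef_rot: [-0.162, 0.987, -0.0, 0.0]
wrist_force: [0.6, 0.5, 0.3]
finger_gap: 0.0659
finger_force: 40.0
```

Run:
```python
from h import *
plan(sh(0,-0.04),YAW,.25)
```

```text
cm [ -7.87  41.42 -20.92] twist -70.4 (alt 109.6 ) q6 -0.91
```

jog_arm:
  motion:
    - [0.6,0,0,-5,-2]
    - [0.6,0,1,-11,-11]
    - [0.6,-1,6,-14,-20]
    - [0.6,-2,11,-17,-29]
    - [0.6,-3,16,-20,-38]
    - [0.6,-4.5,22,-20.9,-47]
    - [0.6,-5.5,28,-20.9,-56]
    - [0.6,-6.5,34,-20.9,-65]

```text
time_s: 22.15
tool_pos: [0.518, -0.0204, 0.2495]
eef_rot: [-0.668, 0.744, 0.0, 0.0]
wrist_force: [0.9, 0.8, -1.2]
finger_gap: 0.0657
finger_force: 40.0
```

Run:
```python
from h import *
print(telemetry.observe()["finger_force"])
plan(sh(0.001,.011),YAW,.11)
```

```text
39.980714321136475
cm [-12.22   2.1   13.96] twist -5.1 (alt 174.9 ) q6 -0.38
```

jog_arm:
  motion:
    - [0.6,-4,1,0,-3]
    - [0.6,-9,1.8,2,-5.1]
    - [0.6,-12,2.1,5,-5.1]
    - [0.6,-12.2,2.1,9,-5.1]
    - [0.6,-12.2,2.1,12,-5.1]
    - [0.6,-12.2,2.1,14,-5.1]
    - [0.6,-12.2,2.1,14,-5.1]
    - [0.6,-12.2,2.1,14,-5.1]

```text
time_s: 23.15
tool_pos: [0.5122, 0.1016, 0.1103]
eef_rot: [-0.699, 0.715, -0.0, 0.001]
wrist_force: [-0.4, 0.2, -1.4]
finger_gap: 0.0656
finger_force: 40.0
```

Run:
```python
from h import *
plan(sh(0.001,.011),YAW-.4,.0875)
```

```text
cm [-0.19  0.21  2.28] twist 0.2 (alt -179.8 ) q6 -0.53
```

jog_arm:
  motion:
    - [0.6,0,0.2,1,0]
    - [0.6,0,0.2,2,0]
    - [0.6,0,0.2,2.3,0]
    - [0.6,-0.2,0.2,2.3,0]
    - [0.6,-0.3,0.2,2.3,0]
    - [0.6,-0.4,0.2,2.3,0]
    - [0.6,-0.5,0.2,2.3,0]
    - [0.6,-0.5,0.2,2.3,0]

```text
time_s: 24.15
tool_pos: [0.5099, 0.1065, 0.0866]
eef_rot: [-0.699, 0.715, -0.0, 0.0]
wrist_force: [0.1, -0.2, -0.7]
finger_gap: 0.0655
finger_force: 40.0
```

jog_arm:
  motion:
    - [0.6,-0.1,0,0,0]
    - [0.6,-0.1,0,0,0]
    - [0.6,-0.2,0,0,0]
    - [0.6,-0.2,0,0,0]
    - [0.6,-0.2,0,0,0]
    - [0.6,-0.2,0,0,0]
    - [0.6,-0.2,0,0,0]
    - [0.6,-0.2,0,0,0]

```text
time_s: 25.15
tool_pos: [0.5098, 0.108, 0.0866]
eef_rot: [-0.699, 0.715, -0.0, -0.0]
wrist_force: [0.7, -4.4, -1.4]
finger_gap: 0.0657
finger_force: 40.0
```

jog_arm:
  motion:
    - [0.6,0.05,0,0.05,0]
    - [0.6,0.05,0,0.08,0]
    - [1,0.05,0,0.08,0]
    - [1,0.05,0,0.08,0]
    - [1,0.05,0,0.08,0]
    - [1,0.05,0,-4,0]
    - [1,0.05,0,-10,0]
    - [1,0.05,0,-16,0]

```text
time_s: 26.15
tool_pos: [0.5096, 0.108, 0.2482]
eef_rot: [-0.699, 0.715, 0.0, -0.0]
wrist_force: [0.8, 1.7, -0.4]
finger_gap: 0.0865
finger_force: 0.0
```

Run:
```python
from h import *
for o in wells(snapshot("top"),thr=40): print(o)
for o in wells(snapshot("wrist"),zt=.081,thr=40): print("wrist",o)
plan((.4543,-.3803),86.8,.25)
```

```text
(array([ 0.4542, -0.3803]), 87.1, 0.0445, array([422., 234.]))
wrist (array([0.65 , 0.019]), 11.2, 0.0396, array([147., 110.]))
wrist (array([0.51  , 0.1079]), 178.3, 0.0451, array([287., 193.]))
wrist (array([0.5112, 0.1319]), 178.5, 0.0451, array([286., 215.]))
wrist (array([0.5103, 0.156 ]), 178.4, 0.0451, array([287., 235.]))
cm [49.09  4.89  0.06] twist -88.0 (alt 92.0 ) q6 -0.54
```

jog_arm:
  motion:
    - [1,4,0,0,10]
    - [1,9,1,0,20]
    - [1,15,2,0,30]
    - [1,21,3,0,40]
    - [1,27,3.5,0,50]
    - [1,33,4,0,60]
    - [1,39,4.5,0,70]
    - [1,45,4.9,0,80]

```text
time_s: 27.25
tool_pos: [0.4502, -0.3426, 0.2462]
eef_rot: [-0.073, 0.997, 0.0, 0.0]
wrist_force: [1.3, 1.0, 0.0]
finger_gap: 0.0868
finger_force: 0.0
```

Run:
```python
from h import *
for o in wells(snapshot("wrist"),thr=50): print(o)
plan((.4543,-.3803),86.8,.105)
```

```text
(array([ 0.4546, -0.38  ]), 86.8, 0.0452, array([249., 187.]))
cm [-0.06 -3.21 14.07] twist 11.0 (alt -169.0 ) q6 -1.06
```

jog_arm:
  motion:
    - [1,0,-1.5,3,6]
    - [1,0,-3,6,11]
    - [1,-0.1,-3.4,9,11]
    - [1,-0.1,-3.4,12,11]
    - [1,-0.1,-3.4,13.5,11]
    - [1,-0.1,-3.4,14,11]
    - [1,-0.1,-3.4,14,11]
    - [1,-0.1,-3.4,14,11]

```text
time_s: 28.3
tool_pos: [0.4575, -0.3746, 0.1078]
eef_rot: [0.02, 1.0, -0.001, 0.001]
wrist_force: [0.7, -0.6, 0.8]
finger_gap: 0.0869
finger_force: 0.0
```

Run:
```python
from h import *
for o in wells(snapshot("wrist"),thr=50): print(o)
plan((.4545,-.3801),86.8,.0415)
```

```text
(array([ 0.4546, -0.38  ]), 86.8, 0.0455, array([274., 225.]))
cm [ 0.28 -0.56  6.62] twist 0.9 (alt -179.1 ) q6 -1.2
```

jog_arm:
  motion:
    - [1,0.2,-0.5,3,0.9]
    - [1,0.2,-0.5,5.5,0.9]
    - [1,0.2,-0.5,6.6,0.9]
    - [1,0.2,-0.5,6.6,0.9]
    - [1,0.2,-0.5,6.6,0.9]
    - [0.6,0.2,-0.5,6.6,0.9]
    - [0.6,0.2,-0.5,6.6,0.9]
    - [0.6,0.2,-0.5,6.6,0.9]

```text
time_s: 29.35
tool_pos: [0.4547, -0.3793, 0.0409]
eef_rot: [0.028, 1.0, -0.0, 0.0]
wrist_force: [0.4, -0.6, 0.9]
finger_gap: 0.0655
finger_force: 40.0
```

Run:
```python
from h import *
plan(sh(0,-0.06),YAW,.25)
```

```text
cm [ -3.02  41.41 -20.92] twist 87.8 (alt -92.2 ) q6 -1.2
```

jog_arm:
  motion:
    - [0.6,0,0,-5,-5]
    - [0.6,0,1,-11,-15]
    - [0.6,-0.5,6,-14,-25]
    - [0.6,-1,11,-17,-35]
    - [0.6,-1.5,16,-20,-45]
    - [0.6,-2,22,-20.9,-55]
    - [0.6,-2.5,28,-20.9,-65]
    - [0.6,-3,34,-20.9,-75]

```text
time_s: 30.35
tool_pos: [0.503, -0.0395, 0.2496]
eef_rot: [-0.589, 0.808, 0.0, 0.0]
wrist_force: [0.9, 0.3, -1.2]
finger_gap: 0.0656
finger_force: 40.0
```

Run:
```python
from h import *
print(telemetry.observe()["finger_force"])
plan(sh(0.001,-.0135),YAW-.4,.11)
```

```text
39.992989897727966
cm [-11.48   3.    13.96] twist -16.4 (alt 163.6 ) q6 -0.56
```

jog_arm:
  motion:
    - [0.6,-4,1,0,-8]
    - [0.6,-9,2.4,1,-16.4]
    - [0.6,-11.2,3,3,-16.4]
    - [0.6,-11.5,3,7,-16.4]
    - [0.6,-11.5,3,11,-16.4]
    - [0.6,-11.5,3,13.5,-16.4]
    - [0.6,-11.5,3,14,-16.4]
    - [0.6,-11.5,3,14,-16.4]

```text
time_s: 31.35
tool_pos: [0.5113, 0.0773, 0.1099]
eef_rot: [-0.696, 0.718, -0.0, 0.0]
wrist_force: [0.5, 0.3, -0.9]
finger_gap: 0.0658
finger_force: 40.0
```

Run:
```python
from h import *
plan(sh(0.001,-.0135),YAW-.4,.0875)
```

```text
cm [-0.17  0.16  2.24] twist -0.3 (alt 179.7 ) q6 -0.5
```

jog_arm:
  motion:
    - [0.6,0,0.1,1,-0.3]
    - [0.6,0,0.1,2,-0.3]
    - [0.6,-0.1,0.1,2.3,-0.3]
    - [0.6,-0.2,0.1,2.3,-0.3]
    - [0.6,-0.3,0.1,2.3,-0.3]
    - [0.6,-0.4,0.1,2.3,-0.3]
    - [0.6,-0.5,0.1,2.3,-0.3]
    - [0.6,-0.5,0.1,2.3,-0.3]

```text
time_s: 32.35
tool_pos: [0.5101, 0.0823, 0.0866]
eef_rot: [-0.698, 0.716, -0.0, 0.0]
wrist_force: [-1.0, 0.2, -1.3]
finger_gap: 0.0658
finger_force: 40.0
```

jog_arm:
  motion:
    - [0.6,-0.1,0,0,0]
    - [0.6,-0.1,0,0,0]
    - [0.6,-0.2,0,0,0]
    - [0.6,-0.2,0,0,0]
    - [0.6,-0.2,0,0,0]
    - [0.6,-0.2,0,0,0]
    - [0.6,-0.2,0,0,0]
    - [0.6,-0.2,0,0,0]

```text
time_s: 33.35
tool_pos: [0.5101, 0.0842, 0.0866]
eef_rot: [-0.698, 0.716, 0.0, 0.0]
wrist_force: [0.0, -0.1, -2.1]
finger_gap: 0.0656
finger_force: 40.0
```

jog_arm:
  motion:
    - [0.6,-0.1,0,0,0]
    - [0.6,-0.1,0,0,0]
    - [0.6,-0.1,0,0,0]
    - [0.6,-0.2,0,0,0]
    - [0.6,-0.2,0,0,0]
    - [0.6,-0.2,0,0,0]
    - [0.6,-0.2,0,0,0]
    - [0.6,-0.2,0,0,0]

```text
time_s: 34.35
tool_pos: [0.5102, 0.0851, 0.0866]
eef_rot: [-0.698, 0.716, -0.0, -0.001]
wrist_force: [2.8, -6.0, -1.3]
finger_gap: 0.0654
finger_force: 40.0
```

jog_arm:
  motion:
    - [0.6,0.1,0,0.05,0]
    - [0.6,0.1,0,0.08,0]
    - [1,0.1,0,0.08,0]
    - [1,0.1,0,0.08,0]
    - [1,0.1,0,0.08,0]
    - [1,0.1,0,-4,0]
    - [1,0.1,0,-10,0]
    - [1,0.1,0,-16,0]

```text
time_s: 35.35
tool_pos: [0.5099, 0.0853, 0.2482]
eef_rot: [-0.698, 0.716, 0.0, -0.0]
wrist_force: [1.5, 0.4, -0.7]
finger_gap: 0.0867
finger_force: 0.0
```

Run:
```python
from h import *
d=snapshot("wrist"); np.savez("w5.npz",**d)
for o in wells(d,zt=.081,thr=40): print("wrist",o)
cv2.imwrite("pics/w5.png",cv2.resize(d["color"][:300,100:500],None,fx=2,fy=2,interpolation=cv2.INTER_CUBIC))
```

```text
wrist (array([0.6492, 0.0162]), 11.1, 0.0394, array([139., 134.]))
wrist (array([0.5103, 0.0839]), 178.6, 0.0451, array([280., 196.]))
wrist (array([0.5101, 0.108 ]), 178.5, 0.0452, array([281., 218.]))
wrist (array([0.5112, 0.132 ]), 178.6, 0.0452, array([280., 239.]))
wrist (array([0.5102, 0.1561]), 178.4, 0.0449, array([282., 258.]))
```

View pics/w5.png

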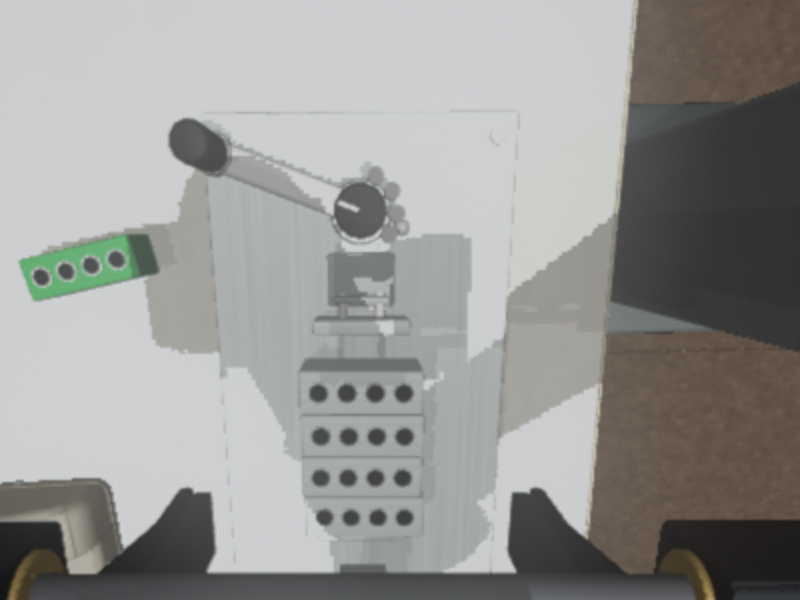

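All four blocks stand square against each other and the fence, with well rows in the crop at y ≈ 393, 436, 478 and 517. The knob top is at (190,140), the hub cap at (360,211) and the jaw at (362,326). Next is the lever geometry.

```bash
sed -i 's/^YAW=-1.05/YAW=-1.35/; s/OS=np.array.*$/OS=np.array([.5085,.093])/' h.py
cat >> h.py <<'E'
HUB=sh(0,-.1)
def knob(tot,r=.075):  # world xy, tangent angle deg for spindle+lever
    a=np.radians(-15+YAW)-tot; return HUB+r*np.array([np.cos(a),np.sin(a)]), np.degrees(a)+90
E
python3 - <<'E'
from h import *
d=dict(np.load("w5.npz"))
def P(u,v,z): return ray(d,100+u/2-.25,v/2-.25,z)[:2].round(4)
print("hub",P(360,211,.085),P(360,211,.095),HUB)
k=P(189,139,.121); print("knob",k)
print("corners",P(206,112,.045),P(518,110,.045), sh(.0825,-.15),sh(-.0825,-.15))
v=k-HUB; print(np.linalg.norm(v),"tot",-np.arctan2(v[1],v[0])-np.radians(15-YAW))
print(knob(.06)); plan(k,knob(.06)[1],.17)
plan(k,knob(.06)[1],.106)
# side view check of knob
s=snapshot("side"); print("side proj",proj(s,[*k,.121]))
cv2.imwrite("pics/s5.png",cv2.resize(s["color"][180:260,230:330],None,fx=6,fy=6,interpolation=cv2.INTER_CUBIC))
E
```

```text
hub [ 0.5084 -0.0069] [ 0.5084 -0.0066] [ 0.50614402 -0.00697224]
knob [ 0.5774 -0.0353]
corners [ 0.5868 -0.0587] [ 0.4256 -0.0555] [ 0.58744314 -0.05890205] [ 0.42248893 -0.05501468]
0.07668034950372402 tot 0.0930305083797402
(array([ 0.57671551, -0.0323625 ]), np.float64(70.21225322921507))
cm [12.03 -6.45  8.84] twist -71.6 (alt 108.4 ) q6 -0.51
cm [12.05 -6.34 15.24] twist -71.6 (alt 108.4 ) q6 -0.51
side proj [301.78675896 200.27808875]
```

```bash
sed -i 's/OS=np.array(\[.5085/OS=np.array([.5100/' h.py
python3 - <<'E'
from h import *
print(HUB)
plan((.577,-.0353),67.9,.16)
E
```

```text
[ 0.50764402 -0.00697224]
cm [12.08 -6.46  9.47] twist -69.3 (alt 110.7 ) q6 -0.51
```

View pics/s5.png

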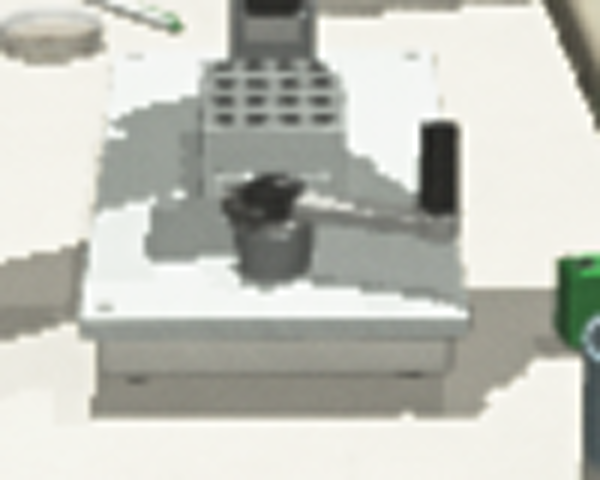

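The side view shows the four blocks standing at crop (275,100) and the knob at crop (440,165), within 2 px of the projected position. I'll go to the knob.

jog_arm:
  motion:
    - [1,2,-1,0,-9]
    - [0.6,5,-3,1,-18]
    - [0.5,9,-5,2,-27]
    - [0.5,12,-6.4,3,-36]
    - [0.5,12,-6.4,5,-45]
    - [0.5,12,-6.4,7,-54]
    - [0.5,12,-6.4,9,-63]
    - [0.5,12,-6.4,9.5,-69.5]
  grip_force: 10

```text
time_s: 36.45
tool_pos: [0.5699, -0.0364, 0.1493]
eef_rot: [0.982, -0.189, -0.002, 0.0]
wrist_force: [-0.3, 0.2, 0.9]
finger_gap: 0.0437
finger_force: 0.0
```

Run:
```python
from h import *
plan((.577,-.0353),67.9,.107)
d=snapshot("wrist"); cv2.imwrite("pics/w6.png",d["color"])
for z in(.121,): print(proj(d,[.577,-.0353,z]))
```

```text
cm [ 0.64 -0.37  4.23] twist 0.3 (alt -179.7 ) q6 0.97
[273.26288608 244.88771908]
```

View pics/w6.png

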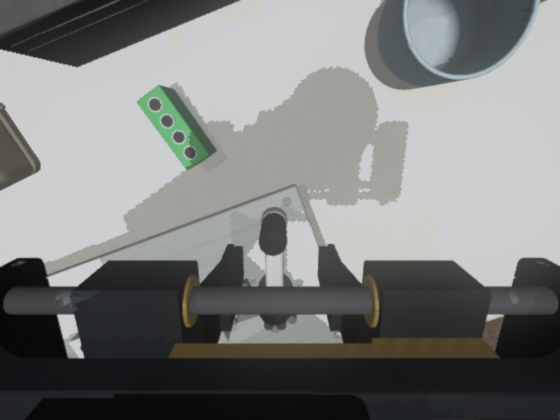

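The knob's top is at about (273,240), right at the projected (273,245), and it lies between the fingers. I'll descend and close on it.

jog_arm:
  motion:
    - [0.5,0.6,-0.35,0,0]
    - [0.5,0.6,-0.35,1.5,0]
    - [0.5,0.6,-0.35,3,0]
    - [0.5,0.6,-0.35,4.1,0]
    - [0.5,0.6,-0.35,4.1,0]
    - [0.1,0.6,-0.35,4.1,0]
    - [0.1,0.6,-0.35,4.1,0]
    - [0.1,0.6,-0.35,4.1,0]
  grip_force: 10

```text
time_s: 37.5
tool_pos: [0.5781, -0.0354, 0.111]
eef_rot: [0.982, -0.191, 0.0, -0.0]
wrist_force: [-0.5, -0.5, 0.1]
finger_gap: 0.021
finger_force: 0.0
```

```bash
cat > arc.py <<'E'
import sys; from h import *
# rows along the arc from current lever angle; args: total angle increments(deg) list end
s=telemetry.observe(); p=s["tool_pos"]; R=Ro.from_quat(s["eef_rot"]).as_matrix()
v=p[:2]-HUB; a=np.arctan2(v[1],v[0]); ty=np.degrees(np.arctan2(R[1,1],R[0,1]))
print("r",np.linalg.norm(v).round(4),"tot",(-a-np.radians(15-YAW)).round(3),"ty-tangent",(ty-np.degrees(a))%180-90,"gap",s["finger_gap"].round(4),"F",s["wrist_force"].round(1),"z",p[2].round(4))
T=float(sys.argv[1])
for i in range(1,9):
    b=a-np.radians(T*i/8); q=HUB+.075*np.array([np.cos(b),np.sin(b)])
    # radial kept as measured
    q=HUB+np.linalg.norm(v)*np.array([np.cos(b),np.sin(b)])
    dd=R.T@np.array([*(q-p[:2]),0]); print((dd*100).round(2)[:2],round(T*i/8,1))
E
python3 arc.py 30
```

```text
Traceback (most recent call last):
  File "arc.py", line 5, in <module>
    print("r",np.linalg.norm(v).round(4),"tot",(-a-np.radians(15-YAW)).round(3),"ty-tangent",(ty-np.degrees(a))%180-90,"gap",s["finger_gap"].round(4),"F",s["wrist_force"].round(1),"z",p[2].round(4))
                                                                                                                             ^^^^^^^^^^^^^^^^^^^^^
AttributeError: 'float' object has no attribute 'round'
```

```bash
sed -i 's/s\["finger_gap"\].round(4)/s["finger_gap"]/' arc.py; python3 arc.py 30
```

```text
r 0.076 tot 0.098 ty-tangent -0.038021173961567456 gap 0.02097435928516741 F [-0.5 -0.5  0.1] z 0.111
[-0.02  0.5 ] 3.8
[-0.06  0.99] 7.5
[-0.14  1.48] 11.2
[-0.26  1.97] 15.0
[-0.4   2.44] 18.8
[-0.58  2.91] 22.5
[-0.78  3.36] 26.2
[-1.02  3.8 ] 30.0
```

jog_arm:
  motion:
    - [0.1,0,0,0.3,0]
    - [0.1,0,0,0.3,0]
    - [0.1,-0.02,0.5,0.3,3.8]
    - [0.1,-0.06,1,0.3,7.5]
    - [0.1,-0.14,1.5,0.3,11.2]
    - [0.1,-0.26,2,0.3,15]
    - [0.1,-0.4,2.45,0.3,18.8]
    - [0.1,-0.58,2.9,0.3,22.5]

```text
time_s: 38.5
tool_pos: [0.5632, -0.0595, 0.1095]
eef_rot: [0.925, -0.379, 0.002, -0.001]
wrist_force: [-0.3, 3.2, 6.4]
finger_gap: 0.0174
finger_force: 10.0
```

```bash
python3 arc.py 20
```

```text
r 0.0765 tot 0.472 ty-tangent -1.159700031878117 gap 0.01744783787894026 F [-0.3  3.2  6.4] z 0.1095
[-0.    0.33] 2.5
[-0.02  0.67] 5.0
[-0.05  1.  ] 7.5
[-0.09  1.33] 10.0
[-0.15  1.66] 12.5
[-0.22  1.98] 15.0
[-0.31  2.31] 17.5
[-0.41  2.63] 20.0
```

jog_arm:
  motion:
    - [0.1,0,0.3,-0.2,2.5]
    - [0.1,-0.02,0.65,-0.2,5]
    - [0.1,-0.05,1,-0.2,7.5]
    - [0.1,-0.09,1.3,-0.2,10]
    - [0.1,-0.15,1.65,-0.2,12.5]
    - [0.1,-0.22,2,-0.2,15]
    - [0.1,-0.22,2,-0.2,15]
    - [0.1,-0.22,2,-0.2,15]

```text
time_s: 39.5
tool_pos: [0.5473, -0.072, 0.1102]
eef_rot: [0.869, -0.496, 0.001, -0.001]
wrist_force: [0.8, 5.2, 2.4]
finger_gap: 0.0175
finger_force: 10.0
```

```bash
python3 arc.py 20 | head -1
```

```text
r 0.0762 tot 0.738 ty-tangent -0.8020786397969601 gap 0.017505400865674575 F [0.8 5.2 2.4] z 0.1102
```

jog_arm:
  motion:
    - [0.1,0,0.3,0,2.5]
    - [0.1,-0.02,0.65,0,5]
    - [0.1,-0.05,1,0,7.5]
    - [0.1,-0.09,1.3,0,10]
    - [0.1,-0.15,1.65,0,12.5]
    - [0.1,-0.22,2,0,15]
    - [0.1,-0.22,2,0,15]
    - [0.1,-0.22,2,0,15]

```text
time_s: 40.5
tool_pos: [0.5328, -0.0785, 0.1106]
eef_rot: [0.797, -0.604, 0.004, -0.005]
wrist_force: [7.5, 11.3, -2.9]
finger_gap: 0.0173
finger_force: 10.0
```

```bash
python3 arc.py 20 | head -1
```

```text
r 0.0758 tot 0.947 ty-tangent -3.7596036034877187 gap 0.017301793293065845 F [ 7.5 11.3 -2.9] z 0.1106
```

jog_arm:
  motion:
    - [0.1,-0.1,0.2,0,1.5]
    - [0.1,-0.12,0.4,0,3]
    - [0.1,-0.13,0.6,0,4.5]
    - [0.1,-0.14,0.8,0,6]
    - [0.1,-0.15,1,0,7.5]
    - [0.1,-0.15,1,0,7.5]
    - [0.1,-0.15,1,0,7.5]
    - [0.1,-0.15,1,0,7.5]

```text
time_s: 41.5
tool_pos: [0.5183, -0.0825, 0.1101]
eef_rot: [0.755, -0.656, 0.001, -0.001]
wrist_force: [3.2, 1.8, 4.7]
finger_gap: 0.0177
finger_force: 10.0
```

```bash
python3 arc.py 20 | head -1
```

```text
r 0.0763 tot 1.146 ty-tangent -0.0012285742872819583 gap 0.017727938288097156 F [3.2 1.8 4.7] z 0.1101
```

The resistance fell from about 11 N to 3 N: that is the click, at a total of about 1.1 rad. I'll ease on about 10° toward the seat, well short of the second trip (≥1.55).

jog_arm:
  motion:
    - [0.1,0,0.25,0,2]
    - [0.1,0,0.5,0,4]
    - [0.1,-0.03,0.75,0,6]
    - [0.1,-0.07,1,0,8]
    - [0.1,-0.11,1.3,0,10]
    - [0.1,-0.11,1.3,0,10]
    - [0.1,-0.11,1.3,0,10]
    - [0.1,-0.11,1.3,0,10]

```text
time_s: 42.5
tool_pos: [0.5042, -0.0832, 0.1098]
eef_rot: [-0.694, 0.72, 0.0, -0.0]
wrist_force: [2.9, 1.1, 6.4]
finger_gap: 0.0177
finger_force: 10.0
```

```bash
python3 arc.py 20 | head -1
```

```text
r 0.0763 tot 1.33 ty-tangent 0.5387648247918833 gap 0.01766378801472644 F [2.9 1.1 6.4] z 0.1098
```

jog_arm:
  motion:
    - [0.3,0,0,0,0]
    - [0.4,0,0,0,0]
    - [0.4,0,0,0,0]
    - [0.5,0,0,-2,0]
    - [0.7,0,0,-5,0]
    - [1,0,0,-10,0]
    - [1,0,0,-14,0]
    - [1,0,0,-14,0]

```text
time_s: 43.5
tool_pos: [0.5058, -0.0831, 0.2527]
eef_rot: [-0.695, 0.719, -0.002, 0.002]
wrist_force: [0.1, 0.6, -0.4]
finger_gap: 0.0756
finger_force: 0.0
```

jog_arm:
  motion:
    - [1,-4,-0.5,0,0]
    - [1,-8,-0.5,0,0]
    - [1,-12,-0.5,0,0]
    - [1,-15,-0.5,0,0]
    - [1,-17,-0.5,0,0]
    - [1,-17,-0.5,0,0]
    - [1,-17,-0.5,0,0]
    - [1,-17,-0.5,0,0]

```text
time_s: 44.5
tool_pos: [0.5154, 0.0858, 0.2494]
eef_rot: [-0.694, 0.72, 0.0, -0.0]
wrist_force: [-0.2, -0.5, -0.3]
finger_gap: 0.0874
finger_force: 0.0
```

Run:
```python
from h import *
d=snapshot("wrist"); np.savez("w7.npz",**d)
for o in wells(d,zt=.081,thr=40): print("wrist",o)
cv2.imwrite("pics/w7.png",cv2.resize(d["color"][:300,100:500],None,fx=2,fy=2,interpolation=cv2.INTER_CUBIC))
```

```text
wrist (array([0.6368, 0.0139]), 9.8, 0.0402, array([156., 132.]))
wrist (array([0.6499, 0.0163]), 11.2, 0.0393, array([144., 135.]))
wrist (array([0.5104, 0.084 ]), 178.6, 0.0451, array([285., 195.]))
wrist (array([0.5101, 0.1081]), 178.5, 0.0449, array([286., 217.]))
wrist (array([0.5112, 0.1321]), 178.4, 0.0452, array([286., 238.]))
wrist (array([0.5103, 0.1561]), 178.4, 0.0452, array([287., 257.]))
```

View pics/w7.png

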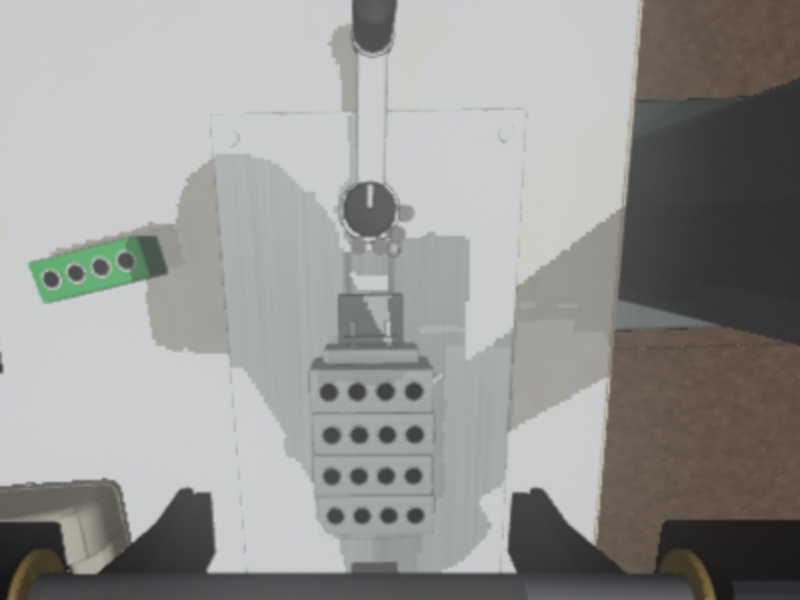

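The jaw (crop (372,352)) is closed on the blocks, which have not moved. The lever now points along -y, with hub at (370,209) and knob foot at about (374,40). I'll check the angle and look at the hold-down arm next.

Run:
```python
from h import *
d=dict(np.load("w7.npz")); e=dict(np.load("w5.npz"))
def P(d,u,v,z): return ray(d,100+u/2-.25,v/2-.25,z)[:2]
v=P(d,374,40,.084)-P(d,370,209,.09); print(np.linalg.norm(v),"tot",-np.arctan2(v[1],v[0])-np.radians(15-YAW))
print("carriage shift",P(d,371,293,.06)-P(e,362,252,.06),P(d,371,345,.06)-P(e,362,305,.06))
plan(sh(0,.105),YAW+90,.25)
```

```text
0.07152484583881843 tot 1.3426940259396165
carriage shift [0.00066756 0.02197205] [0.00085299 0.02261434]
cm [-11.19   0.71  -0.05] twist 89.3 (alt -90.7 ) q6 -0.51
```

jog_arm:
  motion:
    - [1,-4,0,0,0]
    - [1,-8,0.2,0,0]
    - [1,-12,0.4,0,0]
    - [1,-16,0.6,0,0]
    - [1,-20,0.7,0,0]
    - [1,-22,0.7,0,0]
    - [1,-22,0.7,0,0]
    - [1,-22,0.7,0,0]

```text
time_s: 45.55
tool_pos: [0.5163, 0.3057, 0.2495]
eef_rot: [-0.694, 0.72, -0.0, -0.0]
wrist_force: [0.5, 0.4, -0.5]
finger_gap: 0.087
finger_force: 0.0
```

Run:
```python
from h import *
d=snapshot("wrist"); np.savez("w8.npz",**d); s=telemetry.observe(); print(s["tool_pos"],s["joint_pos"])
cv2.imwrite("pics/w8.png",cv2.resize(d["color"][:300,100:500],None,fx=2,fy=2,interpolation=cv2.INTER_CUBIC))
for n,y,z in(("pin",.15,.111),("grip",.105,.110),("end",.09,.110)): print(n,sh(0,y),(proj(d,[*sh(0,y),z])-[100,0])*2)
```

```text
[0.51632236 0.30554312 0.24965526] [ 8.03972173e-01  3.36926230e-01 -4.35166204e-02  4.23989734e-05
 -1.19075248e+00 -8.40247137e-01]
pin [0.51353396 0.24295836] [362.30597513 277.39105441]
grip [0.51247378 0.19797086] [361.17587959 170.76756857]
end [0.51212038 0.18297502] [360.77500724 132.85743642]
```

View pics/w8.png

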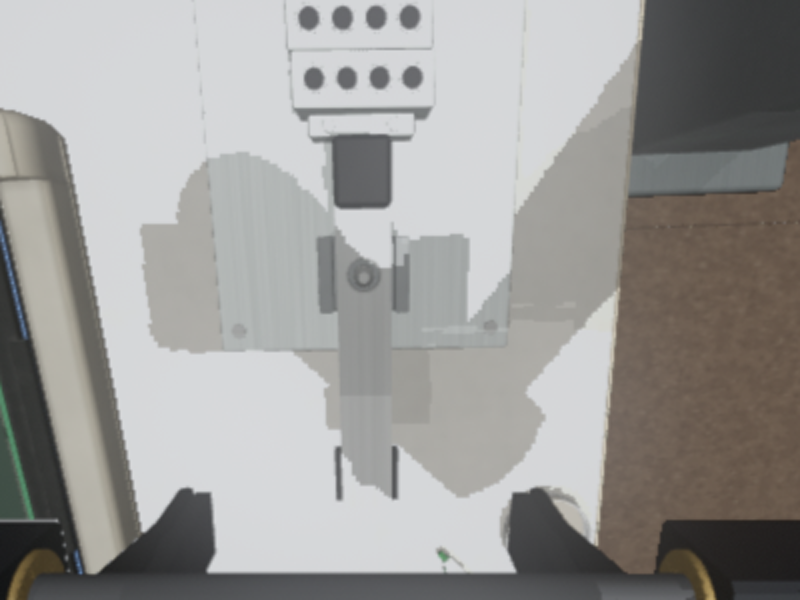

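The pin is at crop (363,275), against a predicted (362,277), and the grip block's top is at (362,171), against (361,171). The model frame is good. I'll go down on the grip block.

Run:
```python
from h import *
d=dict(np.load("w8.npz")); print("pin",ray(d,100+363/2-.25,275/2-.25,.111), "grip",ray(d,100+362/2-.25,171/2-.25,.11))
plan(sh(0,.105),YAW,.16); plan(sh(0,.105),YAW,.103)
```

```text
pin [0.51340223 0.24168509 0.111     ] grip [0.51232968 0.19786823 0.11      ]
cm [ 1.076e+01 -1.000e-02  8.970e+00] twist -0.7 (alt 179.3 ) q6 -0.84
cm [ 1.076e+01 -1.000e-02  1.467e+01] twist -0.7 (alt 179.3 ) q6 -0.84
```

jog_arm:
  motion:
    - [1,4,0,1,-0.7]
    - [0.7,8,0,3,-0.7]
    - [0.6,10.8,0,6,-0.7]
    - [0.6,10.8,0,9,-0.7]
    - [0.6,10.8,0,9,-0.7]
    - [0.6,10.8,0,9,-0.7]
    - [0.6,10.8,0,9,-0.7]
    - [0.6,10.8,0,9,-0.7]
  grip_force: 50

```text
time_s: 46.6
tool_pos: [0.5129, 0.1993, 0.1605]
eef_rot: [-0.699, 0.715, -0.0, 0.001]
wrist_force: [-0.3, 0.4, -0.7]
finger_gap: 0.0526
finger_force: 0.0
```

Run:
```python
from h import *
plan(sh(0,.105),YAW,.103)
```

```text
cm [0.14 0.04 5.75] twist 0.1 (alt -179.9 ) q6 -0.69
```

jog_arm:
  motion:
    - [0.6,0.1,0,3,0]
    - [0.6,0.1,0,5,0]
    - [0.6,0.1,0,5.7,0]
    - [0.6,0.1,0,5.7,0]
    - [0.2,0.1,0,5.7,0]
    - [0.2,0.1,0,5.7,0]
    - [0.2,0.1,0,5.7,0]
    - [0.2,0.1,0,5.7,0]

```text
time_s: 47.6
tool_pos: [0.5125, 0.1979, 0.1029]
eef_rot: [-0.699, 0.715, -0.0, 0.0]
wrist_force: [-0.7, -0.9, 1.4]
finger_gap: 0.0258
finger_force: 50.0
```

jog_arm:
  motion:
    - [0.2,0,0,0,0]
    - [0.2,0,0,0,0]
    - [0.2,0,0,-0.5,0]
    - [0.2,0,0,-1,0]
    - [0.2,0,0,-1.5,0]
    - [0.2,0,0,-2,0]
    - [0.2,0,0,-2.5,0]
    - [0.2,0,0,-3,0]

```text
time_s: 48.6
tool_pos: [0.5124, 0.1978, 0.1329]
eef_rot: [-0.699, 0.715, 0.0, -0.0]
wrist_force: [0.1, 0.1, -2.6]
finger_gap: 0.0256
finger_force: 50.0
```

jog_arm:
  motion:
    - [0.2,0,0,-1,0]
    - [0.2,0,0,-3,0]
    - [0.2,0,0,-5,0]
    - [0.2,0,0,-7,0]
    - [0.2,0,0,-9,0]
    - [0.2,0,0,-11,0]
    - [0.2,0,0,-12,0]
    - [0.2,0,0,-12,0]

```text
time_s: 49.6
tool_pos: [0.5126, 0.198, 0.2532]
eef_rot: [-0.699, 0.715, -0.0, 0.001]
wrist_force: [-0.6, 0.3, -2.4]
finger_gap: 0.0255
finger_force: 50.0
```

Run:
```python
from h import *
s=telemetry.observe(); print(s["tool_pos"],s["moment"],s["wrist_force"],s["finger_gap"])
d=snapshot("side"); cv2.imwrite("pics/s9.png",cv2.resize(d["color"][120:260,200:360],None,fx=4.2,fy=4.2,interpolation=cv2.INTER_CUBIC))
```

```text
[0.51257257 0.1979877  0.25324465] [-0.09241213  0.06822711 -0.03177626] [-0.55576277  0.32445291 -2.42700151] 0.025545408039848373
```

View pics/s9.png

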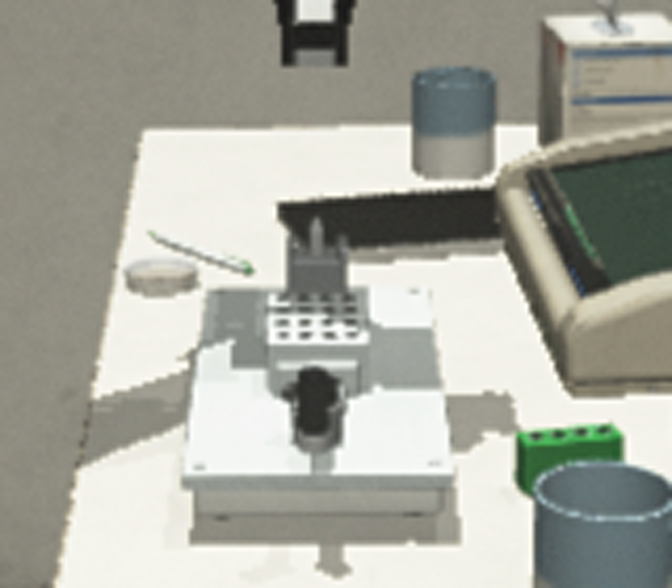

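The pin is bare at crop (315,235) and the arm hangs in the gripper. Now I turn it end for end, counter-clockwise over the free robot side, moving toward shaker y = 195 mm.

jog_arm:
  motion:
    - [0.2,-1,0,0,-4]
    - [0.2,-2,0,0,-12]
    - [0.2,-4,0,0,-20]
    - [0.2,-5,0,0,-28]
    - [0.2,-7,0,0,-37]
    - [0.2,-8,0,0,-46]
    - [0.2,-9,0,0,-55]
    - [0.2,-9,0,0,-64]
  grip_force: 55

```text
time_s: 50.65
tool_pos: [0.5141, 0.2883, 0.251]
eef_rot: [0.972, -0.233, -0.001, 0.001]
wrist_force: [-0.0, -0.2, -1.8]
finger_gap: 0.0259
finger_force: 55.0
```

jog_arm:
  motion:
    - [0.2,0,0,0,-9]
    - [0.2,0,0,0,-18]
    - [0.2,0,0,0,-27]
    - [0.2,0,0,0,-36]
    - [0.2,0,0,0,-45]
    - [0.2,0,0,0,-54]
    - [0.2,0,0,0,-63]
    - [0.2,0,0,0,-72]

```text
time_s: 51.65
tool_pos: [0.5142, 0.2877, 0.2512]
eef_rot: [0.924, 0.382, -0.001, 0.0]
wrist_force: [-0.1, -0.1, -2.1]
finger_gap: 0.0256
finger_force: 55.0
```

Run:
```python
from h import *
s=telemetry.observe(); print(s["tool_pos"],s["finger_gap"],s["finger_force"])
plan(sh(0,.1945),YAW,.19)
```

```text
[0.51418534 0.28769885 0.25118546] 0.02559370304302341 54.96593076735735
cm [0.02 0.05 6.12] twist -43.7 (alt 136.3 ) q6 1.57
```

jog_arm:
  motion:
    - [0.2,0,0,0,-8]
    - [0.2,0,0,0,-17]
    - [0.2,0,0,0.5,-26]
    - [0.2,0,0,1.5,-35]
    - [0.2,0,0,2.5,-43.7]
    - [0.2,0,0.05,4,-43.7]
    - [0.2,0,0.05,5,-43.7]
    - [0.2,0,0.05,5,-43.7]

```text
time_s: 52.65
tool_pos: [0.5144, 0.287, 0.2011]
eef_rot: [0.717, 0.697, -0.001, -0.0]
wrist_force: [0.3, -0.2, -1.9]
finger_gap: 0.0258
finger_force: 55.0
```

Run:
```python
from h import *
s=telemetry.observe(); print(s["tool_pos"],s["finger_gap"],s["finger_force"],s["moment"])
plan(sh(0,.1945),YAW,.135)
a=snapshot("side"); b=snapshot("top"); 
for z in(.085,.111): print(proj(a,[*sh(0,.15),z]).round(1),proj(b,[*sh(0,.15),z]).round(1))
A=cv2.resize(a["color"][110:260,210:360],(400,400),interpolation=cv2.INTER_CUBIC)
B=cv2.resize(b["color"][160:260,200:300],(400,400),interpolation=cv2.INTER_CUBIC)
cv2.imwrite("pics/sb.png",np.hstack([A,B]))
```

```text
[0.51436079 0.28702135 0.2010633 ] 0.02577794997572364 54.9658590182662 [0.00512245 0.06620843 0.01540933]
cm [0.06 0.04 6.61] twist -0.3 (alt 179.7 ) q6 2.33
[274.2 179.8] [224.  207.7]
[274.2 171.5] [222.9 206.5]
```

View pics/sb.png

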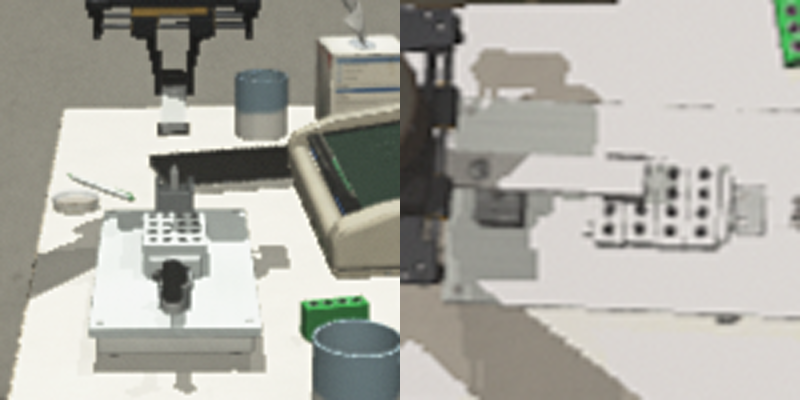

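Top view crop: the arm is flipped, its hole is visible at (479,168), i.e. full-frame about (219.5,201.6), and the pad lies toward the blocks. Side view: the pad end is at crop (173,120). I'll check the hole position and level from these.

Run:
```python
from h import *
b=snapshot("top"); a=snapshot("side"); z=.2011-.018+.012
h=ray(b,200+79/4-.4,160+168/4-.4,z); print("hole",h,"pin",sh(0,.15))
pb=ray(b,223.7,207.7,.111); print("pin top view earlier",pb,"relative hole-pin",(h-pb)[:2])
c=b["color"][185:220,205:235]; 
# pad end in side: expected px of bar end face (shaker y=.03), top/bottom edges
T=telemetry.observe()["tool_pos"]
for dz,n in((-.018,"under"),(-.006,"top"),(-.0205,"pad under")):
    print(n,((proj(a,[*(T[:2]+RS@[0,-.165]),T[2]+dz])-[210,110])*400/150).round(1))
```

```text
hole [0.51496499 0.24177364 0.1951    ] pin [0.51353396 0.24295836]
pin top view earlier [0.509792   0.24030478 0.111     ] relative hole-pin [0.00517298 0.00146886]
under [170.7 129.8]
top [170.5 118.5]
pad under [170.7 132.2]
```

The level and alignment agree with expectation to within about 2 mm. I'll lower it.

jog_arm:
  motion:
    - [0.2,0,0,1,-0.3]
    - [0.2,0,0,2.5,-0.3]
    - [0.2,0,0,4,-0.3]
    - [0.2,0,0,5.5,-0.3]
    - [0.2,0,0,6.3,-0.3]
    - [0.2,0,0,6.6,-0.3]
    - [0.2,0,0,6.6,-0.3]
    - [0.2,0,0,6.6,-0.3]

```text
time_s: 53.85
tool_pos: [0.5152, 0.2877, 0.1372]
eef_rot: [0.715, 0.699, 0.001, 0.0]
wrist_force: [0.6, 0.3, -2.9]
finger_gap: 0.0254
finger_force: 55.0
```

Run:
```python
from h import *
s=telemetry.observe(); print(s["tool_pos"],s["wrist_force"],s["moment"])
plan(sh(0,.1945),YAW,.12)
```

```text
[0.5152018  0.28771411 0.13717439] [ 0.61877913  0.27841214 -2.9257589 ] [ 0.02973755  0.0192802  -0.04685236]
cm [-0.03 -0.06  1.72] twist 0.0 (alt -180.0 ) q6 2.34
```

jog_arm:
  motion:
    - [0.2,0,-0.05,0.3,0]
    - [0.2,0,-0.05,0.6,0]
    - [0.2,0,-0.05,0.9,0]
    - [0.2,0,-0.05,1.2,0]
    - [0.2,0,-0.05,1.5,0]
    - [0.2,0,-0.05,1.7,0]
    - [0.2,0,-0.05,1.7,0]
    - [0.2,0,-0.05,1.7,0]

```text
time_s: 54.85
tool_pos: [0.5145, 0.2875, 0.1197]
eef_rot: [0.715, 0.699, 0.0, 0.0]
wrist_force: [0.2, 0.1, -2.0]
finger_gap: 0.0253
finger_force: 55.0
```

No contact, so the pin tip is in the hole. I'll go on down.

jog_arm:
  motion:
    - [0.2,0,0,0.3,0]
    - [0.2,0,0,0.6,0]
    - [0.2,0,0,0.9,0]
    - [0.2,0,0,1.1,0]
    - [0.2,0,0,1.3,0]
    - [0.2,0,0,1.5,0]
    - [0.2,0,0,1.5,0]
    - [0.2,0,0,1.5,0]

```text
time_s: 55.85
tool_pos: [0.5144, 0.2875, 0.1046]
eef_rot: [0.715, 0.699, 0.0, 0.0]
wrist_force: [-0.1, -1.0, -2.2]
finger_gap: 0.0257
finger_force: 55.0
```

jog_arm:
  motion:
    - [0.2,0,0,0.1,0]
    - [0.2,0,0,0.15,0]
    - [0.2,0,0,0.2,0]
    - [0.2,0,0,0.2,0]
    - [0.2,0,0,0.2,0]
    - [0.2,0,0,0.2,0]
    - [0.2,0,0,0.2,0]
    - [0.2,0,0,0.2,0]

```text
time_s: 56.85
tool_pos: [0.5144, 0.2875, 0.1028]
eef_rot: [0.715, 0.699, 0.0, 0.0]
wrist_force: [-2.2, 0.5, 3.3]
finger_gap: 0.0255
finger_force: 55.0
```

Seated: Fz has turned from -2 to +3 N. Release and lift away.

jog_arm:
  motion:
    - [0.4,0,0,0,0]
    - [0.5,0,0,0,0]
    - [0.5,0,0,0,0]
    - [0.5,0,0,0,0]
    - [0.6,0,0,-3,0]
    - [0.8,0,0,-8,0]
    - [1,0,0,-13,0]
    - [1,0,0,-15,0]

```text
time_s: 57.85
tool_pos: [0.5155, 0.2882, 0.2565]
eef_rot: [0.715, 0.699, 0.003, 0.0]
wrist_force: [-0.0, 0.5, -0.2]
finger_gap: 0.0744
finger_force: 0.0
```

jog_arm:
  motion:
    - [1,4,0,0,0]
    - [1,8,0,0,0]
    - [1,12,0,0,0]
    - [1,14,0,0,0]
    - [1,14,0,0,0]
    - [1,14,0,0,0]
    - [1,14,0,0,0]
    - [1,14,0,0,0]

```text
time_s: 58.85
tool_pos: [0.5178, 0.4267, 0.253]
eef_rot: [0.715, 0.699, 0.0, -0.0]
wrist_force: [-0.7, 0.5, -0.7]
finger_gap: 0.0872
finger_force: 0.0
```

Run:
```python
from h import *
s=telemetry.observe(); print(s["tool_pos"],s["wrist_force"])
a=snapshot("wrist"); b=snapshot("top")
A=a["color"][0:300,100:500]; A=cv2.resize(A,(533,400))
B=cv2.resize(b["color"][185:250,205:330][:, :],(533,277),interpolation=cv2.INTER_CUBIC)[:, :]
C=cv2.resize(snapshot("side")["color"][140:260,235:315],(267,400),interpolation=cv2.INTER_CUBIC)
cv2.imwrite("pics/end.png",np.vstack([np.hstack([A,C]),np.hstack([B[:200],np.zeros((200,267,3),np.uint8)])]))
```

```text
[0.51775454 0.42665972 0.25300101] [-0.71086297  0.4787358  -0.65897968]
```

View pics/end.png

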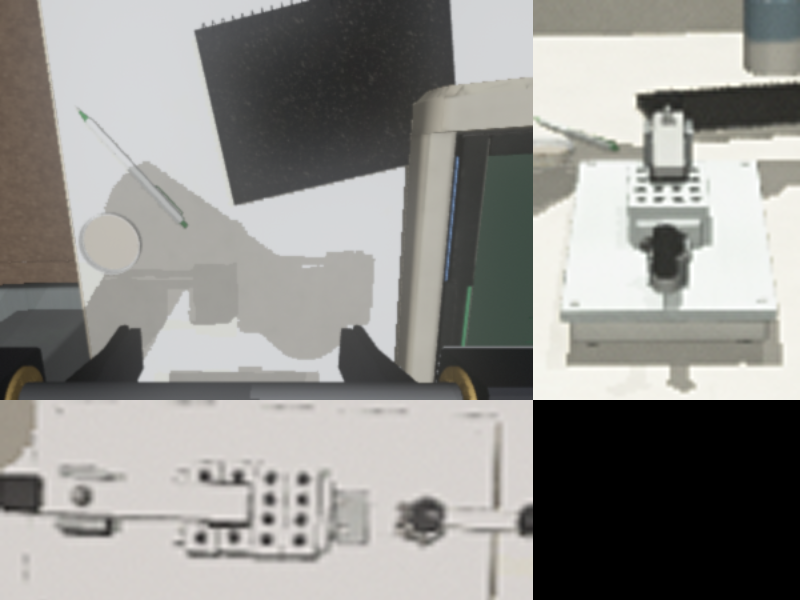

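The arm is seated: the pin shows through the hole at (80,495) in the top crop, the bar lies between the saddle cheeks and the pad is over the blocks. The jaw is closed and the lever is still along -y. Handing in.

```bash
python3 -c "
from plant import job; print(job.job_done())"
```

```text
the job is handed in; nothing more can be done
None
```

I handed the job in with all four blocks clamped, one click felt at the lever, and the hold-down arm turned round and seated on its pin over the blocks; no pass or fail verdict came back.

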